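# Wind open the candle box and put the tea lights away

## Task

Put the loose tea lights away in the cork-lined bay of the candle box. Take the crank from the tray, fit it on the box's square shaft and wind the sliding lid all the way off the cork-lined bay, stand every tea light upright on the floor of that bay, then wind the lid all the way back over them with the crank, and finally lay the crank flat in its tray again. Leave the match box, mug and canister where they are.

Things in the scene. Friction and masses are not known exactly. Their poses are not given: they have to be found in the camera images.
- candle_box: Fixed wooden box, 176 (x) x 232 (y) mm, origin under its middle on the worktop, x to its back, y to its left. Two bays 160 (x) x 104 (y) mm inside, centres at y = +-56 mm, floor 24 mm up. Front and back walls 61 mm high; end walls and divider 38 mm. A gear housing, 56 x 64 x 59 mm high, before the front wall, middle at x = -116 mm, y = 0, on the 256 mm square plinth (x -150 to +106 mm, 22 mm high).
- cork: Fixed cork liner, 154 x 98 x 3 mm, on the floor of one of the two bays (left or right changes from start to start); origin at the middle of its underside, which is the middle of that bay. Tea lights stand on it, 27 mm above the worktop. Other mugs hang from a rail above the back of the box, 0.64 m over the worktop.
- lid (a joint): Sliding lid, 156 x 112 x 6 mm, underside 50 mm up. Value = y (m) of its middle in the box frame: stop at +0.056 covers the left (+y) bay and opens the right one, stop at -0.056 the reverse. Only the shaft moves it, 37.3 mm per turn: anticlockwise from above moves it to +y, clockwise to -y, about 0.14 N m (2.5 N at the knob); it stays where left.
- shaft_seat (a point): On the axis of the upright square shaft on the gear housing, on top of the 48 mm disc (64 mm above the worktop) on which the fitted crank's underside rests; turns with the shaft. The shaft is 14 mm square, sides along this point's x and y, and rises 21 mm above this point, the last 3 mm being 11 mm square.
- crank_socket (a point): Middle of the underside of the loose 140 g steel crank's hub, at the mouth of its square socket (17 mm wide, 24 mm deep, sides along x and y; fits the shaft in four directions). x points along the arm to the knob, z up. Hub 27 mm square, 50 mm high; arm 20 mm wide, 10 mm thick, flush with the underside; 81 mm long overall. Fitted, the arm passes over walls and lid.
- crank_hub (a point): Place to grip the crank for lifting: on the hub's axis, 38 mm above its underside (hub top 12 mm higher). Pinch the two sides that face across the arm (along y).
- crank_knob (a point): Grip point of the crank's knob, on the knob's axis, 56 mm along the arm from the hub's axis, 34 mm above the hub's underside. The knob is round and upright, 22 mm across, 11 to 49 mm above the hub's underside, and spins freely on the arm, so a grip on it need not turn as the crank goes round.
- tray: Fixed shallow wooden tray, 150 (x) x 112 (y) x 20 mm, inside 138 x 100 mm, floor 4 mm up, origin at the middle of its underside; the crank lies in it at the start, hub upright, arm roughly along the tray's x.
- tealight_1_mid (a point): Middle of the wall (7.5 mm above the underside) of a loose tea light: white wax in a round metal cup 38 mm across, wall 15 mm high, wick to 18 mm, about 20 g, standing on the worktop to the right of the box; z up. Two or all three of the tea lights are present.
- tealight_2_mid (a point): Middle of the wall (7.5 mm above the underside) of a loose tea light: white wax in a round metal cup 38 mm across, wall 15 mm high, wick to 18 mm, about 20 g, standing on the worktop to the right of the box; z up. Two or all three of the tea lights are present.
- tealight_3_mid (a point): Middle of the wall (7.5 mm above the underside) of a loose tea light: white wax in a round metal cup 38 mm across, wall 15 mm high, wick to 18 mm, about 20 g, standing on the worktop to the right of the box; z up. Two or all three of the tea lights are present.
- matches_mid (a point): Middle of a match box, 35 x 52 x 15 mm, lying in the bay that has no cork; stays there.
- mug: Bystander: striped mug, 86 x 120 x 90 mm, to the left of the box; origin under its middle.
- canister: Bystander: white round canister with lid, 92 mm across, 120 mm high, at the back left; origin under its middle.
Things that resemble listed ones, but are neither listed nor needed, are in the scene too. Leave any turquoise look-alike of the part that bears tealight_3_mid alone.

How it is judged:
By the outcome, as a careful person would: the job done as asked, in the order asked, and still so for the second after the job is handed in, with the robot touching nothing.
Of tealight_1, tealight_2, tealight_3 only 2 to 3 are there at a start; the rules pass over those that are not, and their reading is None.
At some moment in a run one of tealight_1, tealight_2, tealight_3 may be knocked a few centimetres aside while the robot is not near it.
It also fails if it takes over 210 s, if anything falls off the work surface, if the arm or the gripper's body presses on something with over 40 N, if the wrist force passes 120 N, or if a joint passes its speed limit or range.

## Robot

A 7-joint arm with a two-finger parallel gripper is mounted at the origin on a cart in front of the work surface, level with it; the furniture and walls round the work are solid. World frame = base frame: x ahead of the robot, y to its left, z up, the work surface at z = 0. Lengths are in m, angles in rad, forces in N, time in s.
With the tool pointing down it reaches from about 0.425 to 1.025 m from the base axis. Payload 9.4 kg.
Tool frame: the origin (TCP) lies at the very end of the fingers, on their centre line; the grasp point (between the pads) lies 19 mm behind it (env.pinch_z is the distance from the TCP to the grasp point, in m); z points along the fingers, y is the direction in which the jaws open and shut (so a half turn about z gives the same grasp; the last joint's range is limited). The gripper opens to 93 mm and grips with 3 to 60 N. Pads are 15 mm wide; open, the fingers measure 128 mm over their backs; the gripper's body (75 mm by 188 mm) begins 65 mm behind the grasp point.
Start: joints at [1.024, 0.599, -0.003, 1.599, 0.002, 0.943, -0.08], TCP at [0.328, -0.646, 0.194] pointing down, gripper open.
Joint ranges: [-2.57, 2.57], [-0.35, 1.97], [-1.29, 1.29], [0.11, 2.56], [-1.05, 4.19], [0.11, 1.86], [-2.63, 2.63]. Speed limits (rad/s): [2.22, 2.22, 3.01, 3.01, 3.14, 3.14, 3.14].

## Interface

Orientations are given as a unit quaternion [w, x, y, z].
In Python, from workcell import env gives the robot as it stands.
- The arm moves only by the shell command python3 -m inch 'ROWS'. ROWS is JSON, a list of rows, each an object of numbers: "ax", "ay", "az": the turn, a rotation vector about the tool's x, y, z in degrees; "x", "y", "z": the shift along the tool's x, y, z in mm; "jaw": the opening, from 0 (shut) to 1 (fully open). A call has 1 to 20 rows; each row shifts and turns the commanded pose from where the row before left it, along the tool's axes as they then stand; what a row does not reach is not made up. A row lasts 1/8 s, in which the tool goes at most 62.5 mm and 10.7 degrees, less where a joint would pass 70% of its speed; a pose out of reach is approached as far as the arm can. A call with a gripper value outside its range is refused whole. The fingers move at their own pace and stop on an object; the grip force is fixed at half the most. Time passes only in rows, so rows that do not move let the fingers close. It gives the time, the measured TCP pose, the force and the opening at its end, in the units of the state.
- env.get_obs(): the state, without advancing time (a new reading comes with each control period).
- env.capture(name): name is "scene" or "top" or "wrist"; returns the picture (420x560x3 uint8, red, green, blue); there is no depth.
- env.camera_params(name): a dict with "intrinsics" (3x3 intrinsics, pixels), "R" (3x3) and "t" (3): a world point X has camera coordinates R X + t; the wrist camera has in their place "hand_eye" (4x4, takes a point from camera to tool coordinates, whose origin is the TCP and whose axes are the flange's). Camera axes: x right, y down, z forward; pixel columns grow to the right and rows downward; lengths in m; the calibration is good to about 2 mm. A picture is of the moment at which its call begins: read the wrist's pose just before it. camera_params takes no time and is no camera call.
- env.sign_off(): hands the job in, once; it reports no verdict.
The state is a dict: "time": time; "joint_positions": joint angles; "joint_velocities": joint speeds; "effort": joint torques, N m; "tcp_pos": TCP position; "eef_rot": TCP orientation; "ft_force": force on the tool from outside, world axes, zero at the start; "wrist_torque": the same for the moment, N m; "width": finger opening in m.
Only numpy, scipy, OpenCV 4.12 (cv2) and the standard library are available. Lean on these libraries where they do the work, as an engineer would, in place of code of your own. Each camera call takes 0.05 s, during which the arm holds its last target. There are 200 camera calls.

## Working session

There is one attempt and no reset: what is moved stays moved. The work goes in short steps, Python scripts to look and compute and a shell command to move; the robot and the scene stay as the last step left them, time stands still between calls to the robot, and variables do not carry over. Pictures are saved under pics/ and viewed, about 12 in all and at most 16, crops included, and the job is handed in when it is done.

```bash
ls; mkdir -p pics; python3 - <<'E'
from workcell import env
import cv2
o=env.get_obs();print(o)
for n in("scene","top"):
    cv2.imwrite(f"pics/{n}0.png",env.capture(n)[:,:,::-1])
    p=env.camera_params(n);print(n,p['intrinsics'],p['R'],p['t'])
print(env.camera_params("wrist"),env.pinch_z)
E
```

```text
pics
{'time': 0.0, 'joint_positions': array([ 1.0242946 ,  0.60008334, -0.00256402,  1.60012108,  0.00177941,
        0.94289504, -0.07982283]), 'joint_velocities': array([ 1.79060994e-03,  4.96948164e-05,  1.22688321e-03, -2.41915872e-04,
       -1.41584960e-04, -1.35896030e-03, -2.15174795e-04]), 'effort': array([ 7.38272192e-04, -7.65075517e+01,  1.49766717e+00, -2.52348894e+01,
       -5.24277426e-02,  1.68785005e-02,  1.69335399e-04]), 'tcp_pos': array([ 0.32797761, -0.64598943,  0.19339302]), 'eef_rot': array([-7.16772121e-04,  9.72532408e-01,  2.32766300e-01, -2.28362106e-04]), 'ft_force': array([-0.47311899, -0.34996662, -0.27688649]), 'wrist_torque': array([ 0.01427364, -0.04208132, -0.00515026]), 'width': 0.09269629322609377}
scene [[546.16036993   0.         272.02245362]
 [  0.         546.16036993 213.77018328]
 [  0.           0.           1.        ]] [[-0.60874027 -0.79330285 -0.01028898]
 [-0.58263455  0.4558113  -0.67288412]
 [ 0.53849073 -0.40361695 -0.73967634]] [0.32586936 0.35135733 1.28885206]
top [[419.10355443   0.         281.69610235]
 [  0.         419.10355443 207.28498873]
 [  0.           0.           1.        ]] [[ 0.02159169 -0.99945556 -0.02494746]
 [-0.99145979 -0.01819556 -0.12913717]
 [ 0.12861293  0.02752269 -0.99131288]] [-0.0026694   0.542167    0.91810695]
{'intrinsics': array([[373.98579911,   0.        , 273.77239182],
       [  0.        , 373.98579911, 204.55297766],
       [  0.        ,   0.        ,   1.        ]]), 'hand_eye': array([[ 5.80461743e-04, -9.67061484e-01, -2.54542236e-01,
         6.93242978e-02],
       [ 9.99999789e-01,  4.87102534e-04,  4.29804982e-04,
         9.47136389e-04],
       [-2.91659675e-04, -2.54542432e-01,  9.67061562e-01,
        -1.89482484e-01],
       [ 0.00000000e+00,  0.00000000e+00,  0.00000000e+00,
         1.00000000e+00]])} 0.0188
```

View pics/scene0.png

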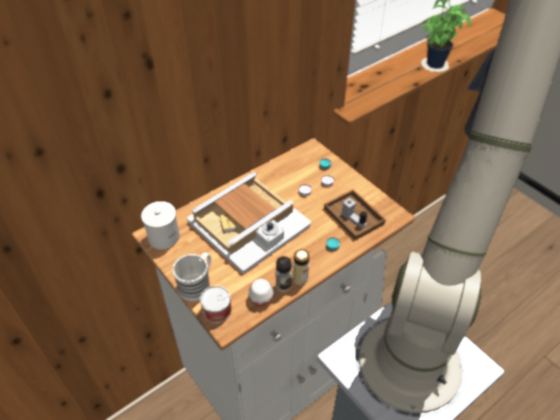

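View pics/top0.png

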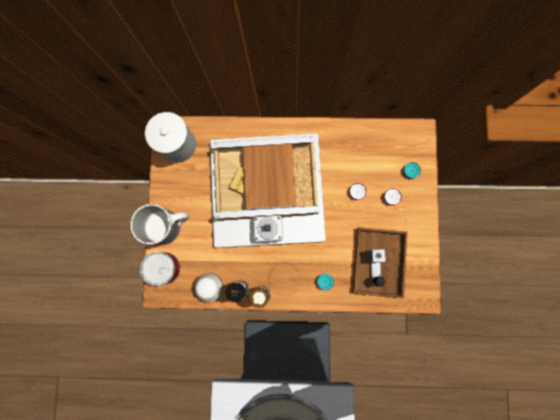

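The top view shows the box at (268,178), with the cork (speckled) in the right bay and the matches in the left bay at (237,180). The lid sits in the middle. There are two tea lights at (358,192) and (392,197). The crank is in the tray, hub at (378,256) and knob at (379,281). I'll zoom in next and write helpers.

```bash
cat > h.py <<'E'
from workcell import env
import numpy as np, cv2
from scipy.spatial.transform import Rotation as Rn
def rot(q): return Rn.from_quat([q[1],q[2],q[3],q[0]]).as_matrix()
def campose(n):
    p=env.camera_params(n)
    K=p['intrinsics']
    if n=="wrist":
        o=env.get_obs();T=np.eye(4);T[:3,:3]=rot(o['eef_rot']);T[:3,3]=o['tcp_pos']
        M=T@p['hand_eye'];R=M[:3,:3].T;return K,R,-R@M[:3,3]
    return K,p['R'],p['t']
def ray(c,u,v,z):
    K,R,t=c;C=-R.T@t;d=R.T@np.linalg.solve(K,[u,v,1.]);return C+d*(z-C[2])/d[2]
def proj(c,X):
    K,R,t=c;q=K@(R@np.asarray(X,float)+t);return q[:2]/q[2]
def totool(dw):
    o=env.get_obs();return rot(o['eef_rot']).T@np.asarray(dw)*1000
def st():
    o=env.get_obs();Rm=rot(o['eef_rot'])
    print('t',round(o['time'],2),'tcp',np.round(o['tcp_pos'],4),'jawdir',round(np.degrees(np.arctan2(Rm[1,1],Rm[0,1])),2),'zax',np.round(Rm[:,2],4),'F',np.round(o['ft_force'],1),'w',round(o['width'],4),'q',np.round(o['joint_positions'],2))
def shot(n,name,crop=None,s=1):
    c=campose(n);im=env.capture(n)[:,:,::-1].copy();cv2.imwrite(f"pics/{name}_raw.png",im)
    if crop: x0,y0,x1,y1=crop;im=im[y0:y1,x0:x1]
    cv2.imwrite(f"pics/{name}.png",cv2.resize(im,None,fx=s,fy=s,interpolation=cv2.INTER_CUBIC));return c
E
python3 - <<'E'
from h import *
st()
c=shot("top","top1",(195,120,435,310),3.3)
for n,u,v,z in[("TL1",358,192,.015),("TL2",392,197,.015),("hub",378,256,.054),("knob",379,281,.053),("shaft",267,229,.085)]:print(n,ray(c,u,v,z))
E
```

```text
t 0.1 tcp [ 0.328  -0.646   0.1934] jawdir -63.08 zax [-8.0e-04  1.2e-03 -1.0e+00] F [ 1.2  0.1 -0.1] w 0.0928 q [ 1.02  0.6  -0.    1.6   0.    0.94 -0.08]
TL1 [ 0.58378039 -0.1678065   0.015     ]
TL2 [ 0.57341522 -0.2461466   0.015     ]
hub [ 0.43628758 -0.20497243  0.054     ]
knob [ 0.38246123 -0.20690462  0.053     ]
shaft [0.48817146 0.03724759 0.085     ]
```

View pics/top1.png

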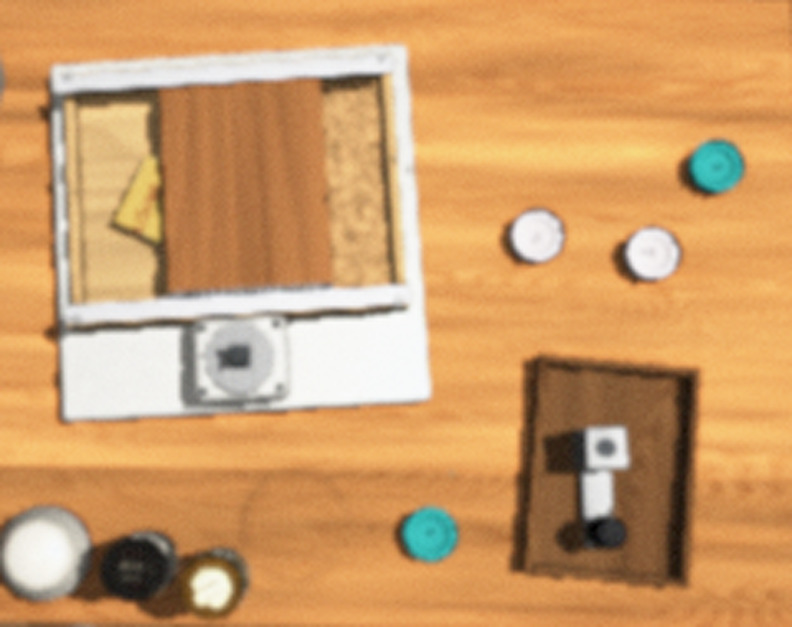

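Two tea lights are present and the cork is in the right bay. I'll move over the crank for a close look.

```bash
python3 -m inch '[{"az":9},{"az":9},{"az":9},{"x":13,"y":-55},{"x":13,"y":-55},{"x":13,"y":-55},{"x":13,"y":-55},{"x":13,"y":-55},{"x":13,"y":-55},{"x":13,"y":-55},{"x":12,"y":-55},{},{}]'
python3 - <<'E'
from h import *
st();c=shot("wrist","w1",None,1.4)
import pickle;pickle.dump(c,open("c_w1.pkl","wb"))
E
```

```text
t 0.15 tcp [ 0.328  -0.6461  0.1936] jawdir -63.08 zax [-7.e-04  1.e-03 -1.e+00] F [-1.3  0.6 -0.1] w 0.0933 q [ 1.02  0.6  -0.    1.6   0.    0.94 -0.08]invalid input
```

View pics/w1.png

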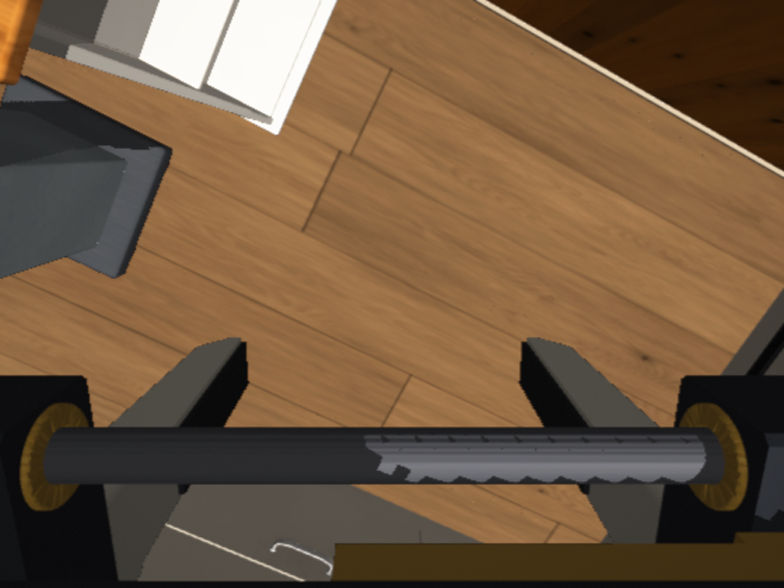

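The row list was refused, so the arm hasn't moved and this wrist view shows only the floor. Empty rows are probably not allowed, so I'll send `{"z":0}` instead.

```bash
python3 -m inch '[{"az":9},{"az":9},{"az":9},{"x":13,"y":-55},{"x":13,"y":-55},{"x":13,"y":-55},{"x":13,"y":-55},{"x":13,"y":-55},{"x":13,"y":-55},{"x":13,"y":-55},{"x":12,"y":-55},{"z":0},{"z":0}]'
python3 - <<'E'
from h import *
st();c=shot("wrist","w2",None,1.4)
import pickle;pickle.dump(c,open("c_w2.pkl","wb"))
E
```

```text
t 0.2 tcp [ 0.3281 -0.6462  0.1937] jawdir -63.08 zax [-5.e-04  8.e-04 -1.e+00] F [ 0.6 -0.9 -0.1] w 0.0929 q [ 1.02  0.6  -0.    1.6   0.    0.94 -0.08]invalid input
```

```bash
python3 -m inch '[{"ax":0,"ay":0,"az":9,"x":0,"y":0,"z":0,"jaw":1}]'
```

```text
time: 0.38
tcp_pos: [0.3279, -0.6465, 0.194]
eef_rot: [-0.0, 0.988, 0.154, 0.0]
ft_force: [-0.3, -0.3, -0.2]
width: 0.0933
```

```bash
python3 -m inch '[{"az":9,"jaw":1},{"az":9,"jaw":1},{"x":13,"y":-55,"jaw":1}]' || true; python3 -m inch '[{"ax":0,"ay":0,"az":9,"x":0,"y":0,"z":0,"jaw":1},{"ax":0,"ay":0,"az":9,"x":0,"y":0,"z":0,"jaw":1}]'
```

```text
time: 0.62
tcp_pos: [0.3282, -0.6464, 0.1941]
eef_rot: [-0.0, 1.0, -0.003, -0.0]
ft_force: [-0.2, -1.1, 1.0]
width: 0.093invalid input
```

Every row needs all seven keys.

```bash
python3 -m inch '[{"ax":0,"ay":0,"az":0,"x":13,"y":-55,"z":0,"jaw":1},{"ax":0,"ay":0,"az":0,"x":13,"y":-55,"z":0,"jaw":1},{"ax":0,"ay":0,"az":0,"x":13,"y":-55,"z":0,"jaw":1},{"ax":0,"ay":0,"az":0,"x":13,"y":-55,"z":0,"jaw":1},{"ax":0,"ay":0,"az":0,"x":13,"y":-55,"z":0,"jaw":1},{"ax":0,"ay":0,"az":0,"x":13,"y":-55,"z":0,"jaw":1},{"ax":0,"ay":0,"az":0,"x":13,"y":-55,"z":0,"jaw":1},{"ax":0,"ay":0,"az":0,"x":13,"y":-55,"z":0,"jaw":1},{"ax":0,"ay":0,"az":0,"x":0,"y":0,"z":0,"jaw":1},{"ax":0,"ay":0,"az":0,"x":0,"y":0,"z":0,"jaw":1}]'
python3 - <<'E'
from h import *
st();c=shot("wrist","w2",None,1.4)
import pickle;pickle.dump(c,open("c_w2.pkl","wb"))
E
```

```text
time: 1.88
tcp_pos: [0.4329, -0.207, 0.1944]
eef_rot: [0.0, 1.0, -0.001, 0.0]
ft_force: [-0.2, 0.2, -0.1]
width: 0.0929
t 1.88 tcp [ 0.4329 -0.207   0.1944] jawdir -90.06 zax [ 2.e-04 -4.e-04 -1.e+00] F [-0.2  0.2 -0.1] w 0.0929 q [ 0.25  0.31  0.1   2.15 -0.05  0.68 -1.19]
```

View pics/w2.png

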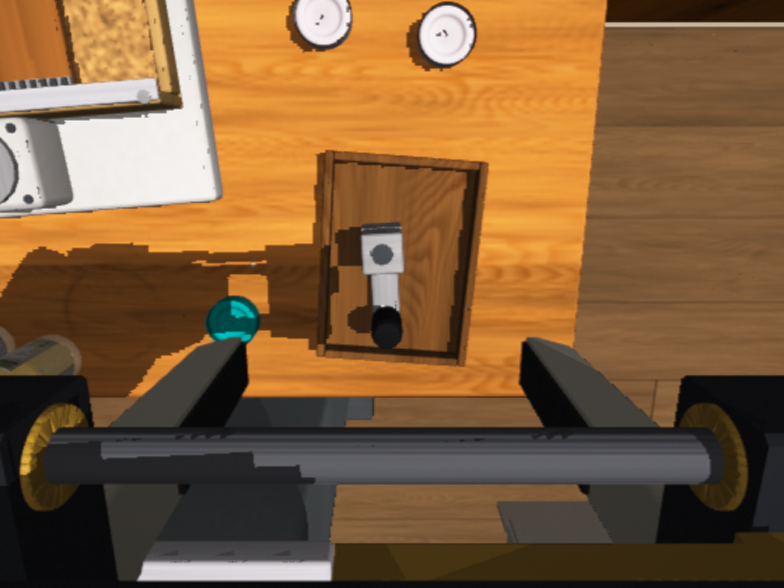

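The wrist view shows the crank hub top at about (382,254) and the knob at (386,321) in the scaled picture. It also shows the tray, and the tea lights at (323,18) and (446,34).

```bash
python3 - <<'E'
from h import *
import pickle;c=pickle.load(open("c_w2.pkl","rb"))
f=lambda u,v,z:np.round(ray(c,u/1.4,v/1.4,z),4)
h=f(382,254,.054);print("hub",h)
for p in[(361,235),(401,233),(404,273),(363,275)]:print(f(*p,.054))
print("knob top",f(386,317,.053))
print("TLs",f(323,18,.015),f(446,34,.015))
print("tray corners",*[f(*p,.02) for p in[(320,152),(487,163),(463,366),(318,356)]])
st()
E
```

```text
hub [ 0.4375 -0.2076  0.054 ]
[ 0.4498 -0.1943  0.054 ]
[ 0.451  -0.2197  0.054 ]
[ 0.425  -0.2219  0.054 ]
[ 0.4236 -0.1953  0.054 ]
knob top [ 0.3947 -0.2103  0.053 ]
TLs [ 0.5839 -0.1699  0.015 ] [ 0.5745 -0.2491  0.015 ]
tray corners [ 0.5006 -0.1659  0.02  ] [ 0.4934 -0.2787  0.02  ] [ 0.3454 -0.2681  0.02  ] [ 0.3535 -0.1598  0.02  ]
t 1.93 tcp [ 0.4327 -0.2077  0.1943] jawdir -90.15 zax [ 1.e-04 -6.e-04 -1.e+00] F [-0.3 -0.4  0. ] w 0.0932 q [ 0.25  0.31  0.1   2.15 -0.05  0.68 -1.19]
```

```bash
python3 -m inch '[{"ax":0,"ay":0,"az":0,"x":5,"y":0,"z":0,"jaw":0.48},{"ax":0,"ay":0,"az":-3.5,"x":0,"y":0,"z":40,"jaw":0.48},{"ax":0,"ay":0,"az":0,"x":0,"y":0,"z":40,"jaw":0.48},{"ax":0,"ay":0,"az":0,"x":0,"y":0,"z":30,"jaw":0.48},{"ax":0,"ay":0,"az":0,"x":0,"y":0,"z":20,"jaw":0.48},{"ax":0,"ay":0,"az":0,"x":0,"y":0,"z":20,"jaw":0.48},{"ax":0,"ay":0,"az":0,"x":0,"y":0,"z":10,"jaw":0.48},{"ax":0,"ay":0,"az":0,"x":0,"y":0,"z":10,"jaw":0.48},{"ax":0,"ay":0,"az":0,"x":0,"y":0,"z":0,"jaw":0.48},{"ax":0,"ay":0,"az":0,"x":0,"y":0,"z":0,"jaw":0},{"ax":0,"ay":0,"az":0,"x":0,"y":0,"z":0,"jaw":0},{"ax":0,"ay":0,"az":0,"x":0,"y":0,"z":0,"jaw":0},{"ax":0,"ay":0,"az":0,"x":0,"y":0,"z":0,"jaw":0}]'; python3 -c "
from h import *;st()"
```

```text
time: 3.55
tcp_pos: [0.4381, -0.2066, 0.0246]
eef_rot: [0.0, 1.0, 0.03, 0.0]
ft_force: [-1.2, 1.0, 6.0]
width: 0.0267
t 3.55 tcp [ 0.4381 -0.2066  0.0246] jawdir -86.57 zax [ 8.e-04 -2.e-04 -1.e+00] F [-1.2  1.   6. ] w 0.0267 q [ 0.3   0.61  0.03  2.28 -0.07  0.26 -1.12]
```

Crank gripped (26.7 mm). I'll lift it and carry it near the shaft for a look.

```bash
python3 -m inch '[{"ax":0,"ay":0,"az":0,"x":0,"y":0,"z":-20,"jaw":0},{"ax":0,"ay":0,"az":0,"x":0,"y":0,"z":-50,"jaw":0},{"ax":0,"ay":0,"az":0,"x":0,"y":0,"z":-50,"jaw":0},{"ax":0,"ay":0,"az":0,"x":0,"y":0,"z":-50,"jaw":0},{"ax":0,"ay":0,"az":0,"x":4,"y":-40,"z":0,"jaw":0},{"ax":0,"ay":0,"az":0,"x":4,"y":-50,"z":0,"jaw":0},{"ax":0,"ay":0,"az":0,"x":5,"y":-55,"z":0,"jaw":0},{"ax":0,"ay":0,"az":0,"x":5,"y":-55,"z":0,"jaw":0},{"ax":0,"ay":0,"az":0,"x":4,"y":-43,"z":0,"jaw":0},{"ax":0,"ay":0,"az":0,"x":0,"y":0,"z":0,"jaw":0},{"ax":0,"ay":0,"az":0,"x":0,"y":0,"z":0,"jaw":0}]'
python3 - <<'E'
from h import *
st();c=shot("wrist","w3",None,1.4)
import pickle;pickle.dump(c,open("c_w3.pkl","wb"))
E
```

```text
time: 4.92
tcp_pos: [0.4449, 0.0367, 0.194]
eef_rot: [0.0, 1.0, 0.03, -0.0]
ft_force: [0.5, -0.1, -1.3]
width: 0.026
t 4.92 tcp [0.4449 0.0367 0.194 ] jawdir -86.57 zax [-7.e-04 -5.e-04 -1.e+00] F [ 0.5 -0.1 -1.3] w 0.026 q [-0.22  0.27  0.02  2.21 -0.01  0.66 -1.71]
```

View pics/w3.png

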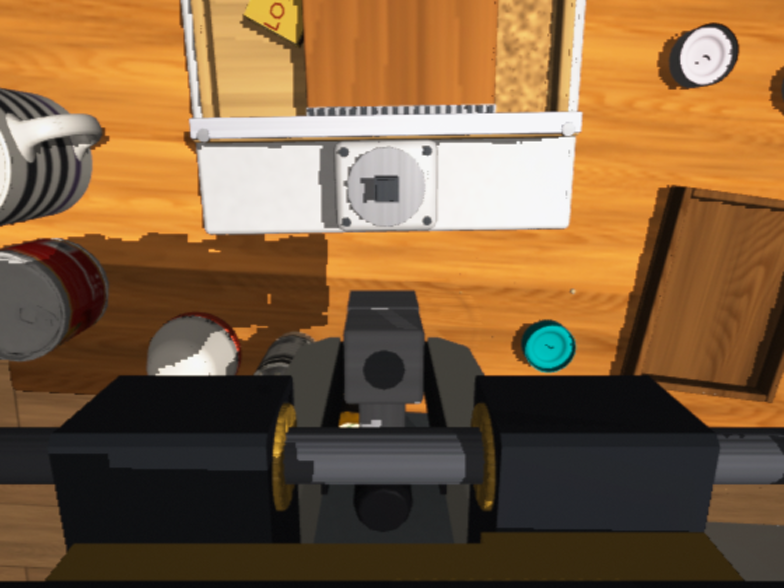

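The shaft's disc is at about (388,187), and the box yaw nearly matches the tool's. I'll crop the shaft and work out edge directions.

```bash
python3 - <<'E'
from h import *
import pickle;c=pickle.load(open("c_w3.pkl","rb"))
im=cv2.imread("pics/w3_raw.png")
cv2.imwrite("pics/w3c.png",cv2.resize(im[90:175,225:330],None,fx=7,fy=7,interpolation=cv2.INTER_CUBIC))
f=lambda u,v,z:ray(c,u/1.4,v/1.4,z)
print("disc",f(388,187,.064))
for a,b,z in[((192,129),(582,126),.061),((206,233),(569,227),.022)]:
    d=f(*b,z)-f(*a,z);print("yaw",np.degrees(np.arctan2(d[0],-d[1])),f(*a,z),f(*b,z))
E
```

```text
disc [0.49246354 0.03529821 0.064     ]
yaw 3.885657656213804 [0.51891356 0.15280723 0.061     ] [ 0.53449998 -0.07666907  0.061     ]
yaw 4.409744756066836 [0.45046092 0.15903813 0.022     ] [ 0.46984077 -0.09226672  0.022     ]
```

View pics/w3c.png

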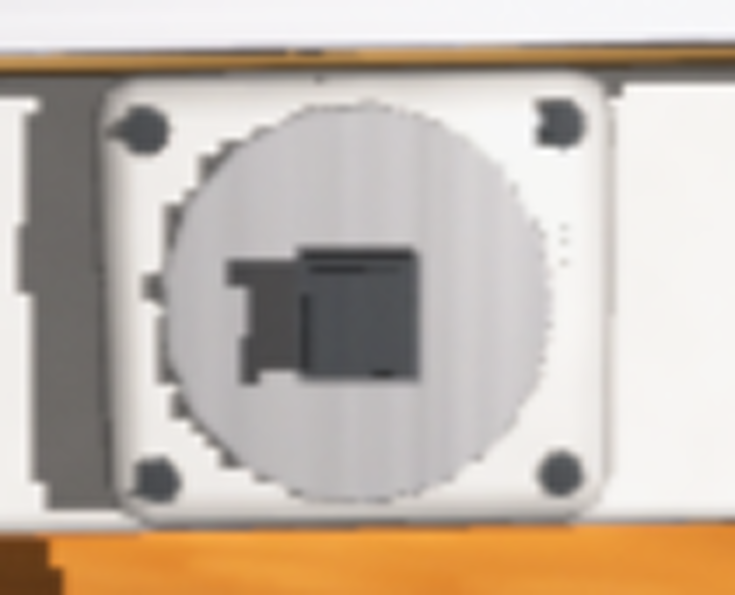

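```bash
python3 - <<'E'
from h import *
import pickle;c=pickle.load(open("c_w3.pkl","rb"))
s=ray(c,276,133.1,.064);print("disc",s)
for z in(.074,.082):print(ray(c,276.4,134.9,z))
# clip disc by colour: grey ring contour
s2=np.r_[(s+ray(c,276.4,134.9,.074))[:2]/2]
t=s2+[.0006,.001];print("target tcp",t)
o=env.get_obs();d=np.r_[t-o['tcp_pos'][:2],0];print(totool(d),o['tcp_pos'])
E
```

```text
disc [0.49279527 0.03628215 0.064     ]
[0.49206023 0.03597312 0.074     ]
[0.49264755 0.03606878 0.082     ]
target tcp [0.49302775 0.03712764]
[ 4.80227103e+01  1.88829630e+00 -2.81116461e-02] [0.44497679 0.03620457 0.19406745]
```

```bash
python3 -m inch '[{"ax":0,"ay":0,"az":0,"x":24,"y":1,"z":0,"jaw":0},{"ax":0,"ay":0,"az":-0.5,"x":24,"y":1,"z":0,"jaw":0},{"ax":0,"ay":0,"az":0,"x":0,"y":0,"z":40,"jaw":0},{"ax":0,"ay":0,"az":0,"x":0,"y":0,"z":35,"jaw":0},{"ax":0,"ay":0,"az":0,"x":0,"y":0,"z":5,"jaw":0},{"ax":0,"ay":0,"az":0,"x":0,"y":0,"z":0,"jaw":0},{"ax":0,"ay":0,"az":0,"x":0,"y":0,"z":0,"jaw":0}]'; python3 -c "
from h import *;st();print(totool(np.array([.493,.0371,.1])-env.get_obs()['tcp_pos']))"
```

```text
time: 5.85
tcp_pos: [0.4941, 0.0378, 0.1154]
eef_rot: [-0.0, 0.999, 0.034, 0.001]
ft_force: [0.5, 0.6, -1.8]
width: 0.0265
t 5.85 tcp [0.4941 0.0378 0.1154] jawdir -86.12 zax [ 1.9e-03  2.0e-04 -1.0e+00] F [ 0.5  0.6 -1.8] w 0.0265 q [-0.2   0.45  0.01  2.2  -0.01  0.5  -1.68]
[-1.20333681  0.65644243 15.408444  ]
```

```bash
python3 -m inch '[{"ax":0,"ay":0,"az":0,"x":-1,"y":0.6,"z":4,"jaw":0},{"ax":0,"ay":0,"az":0,"x":0,"y":0,"z":4,"jaw":0},{"ax":0,"ay":0,"az":0,"x":0,"y":0,"z":4,"jaw":0},{"ax":0,"ay":0,"az":0,"x":0,"y":0,"z":0,"jaw":0}]'; python3 -c "
from h import *;st()"
```

```text
time: 6.35
tcp_pos: [0.4921, 0.0375, 0.1018]
eef_rot: [0.0, 0.999, 0.034, -0.0]
ft_force: [-0.2, 0.1, -0.8]
width: 0.0265
t 6.35 tcp [0.4921 0.0375 0.1018] jawdir -86.08 zax [-8.e-04 -2.e-04 -1.e+00] F [-0.2  0.1 -0.8] w 0.0265 q [-0.2   0.47  0.01  2.21 -0.01  0.47 -1.68]
```

```bash
python3 -m inch '[{"ax":0,"ay":0,"az":0,"x":0,"y":0,"z":4,"jaw":0},{"ax":0,"ay":0,"az":0,"x":0,"y":0,"z":4,"jaw":0},{"ax":0,"ay":0,"az":0,"x":0,"y":0,"z":4,"jaw":0},{"ax":0,"ay":0,"az":0,"x":0,"y":0,"z":4,"jaw":0},{"ax":0,"ay":0,"az":0,"x":0,"y":0,"z":0,"jaw":0}]'; python3 -c "
from h import *;st()"
```

```text
time: 6.98
tcp_pos: [0.4922, 0.0374, 0.0858]
eef_rot: [0.0, 0.999, 0.034, -0.0]
ft_force: [0.7, 0.1, -1.5]
width: 0.0264
t 6.97 tcp [0.4922 0.0374 0.0858] jawdir -86.08 zax [-7.e-04 -2.e-04 -1.e+00] F [ 0.7  0.1 -1.5] w 0.0264 q [-0.2   0.5   0.01  2.22 -0.01  0.43 -1.68]
```

Fully seated. I'll release, lift and move to the knob.

```bash
python3 -m inch '[{"ax":0,"ay":0,"az":0,"x":0,"y":0,"z":1,"jaw":0.45},{"ax":0,"ay":0,"az":0,"x":0,"y":0,"z":0,"jaw":0.45},{"ax":0,"ay":0,"az":0,"x":0,"y":0,"z":0,"jaw":0.45},{"ax":0,"ay":0,"az":0,"x":0,"y":0,"z":-25,"jaw":0.45},{"ax":0,"ay":0,"az":0,"x":0,"y":0,"z":-25,"jaw":0.45},{"ax":0,"ay":0,"az":0,"x":-28,"y":0,"z":0,"jaw":0.45},{"ax":0,"ay":0,"az":0,"x":-28,"y":0,"z":0,"jaw":0.45},{"ax":0,"ay":0,"az":0,"x":0,"y":0,"z":0,"jaw":0.45},{"ax":0,"ay":0,"az":0,"x":0,"y":0,"z":0,"jaw":0.45}]'; python3 -c "
from h import *;st();shot('wrist','w4');shot('top','t4',(195,120,435,310),3.3)"
```

```text
time: 8.1
tcp_pos: [0.4375, 0.0338, 0.1355]
eef_rot: [-0.0, 0.999, 0.034, 0.001]
ft_force: [0.5, -0.1, 0.3]
width: 0.0414
t 8.1 tcp [0.4375 0.0338 0.1355] jawdir -86.08 zax [ 1.3e-03  2.0e-04 -1.0e+00] F [ 0.5 -0.1  0.3] w 0.0414 q [-0.22  0.36  0.01  2.29 -0.01  0.49 -1.7 ]
```

View pics/w4.png

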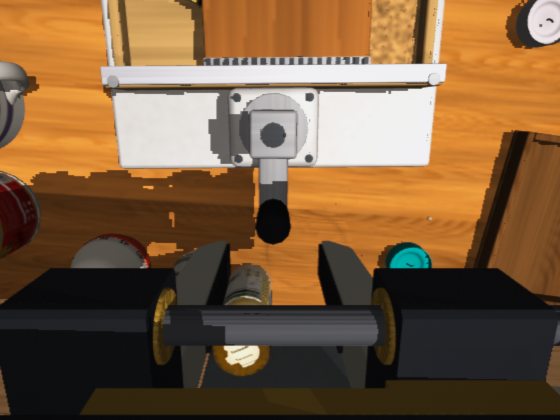

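The crank is on the shaft with the knob at (273,222), in line with the jaws. I'll descend and grip it.

```bash
python3 -m inch '[{"ax":0,"ay":0,"az":0,"x":0,"y":0,"z":25,"jaw":0.45},{"ax":0,"ay":0,"az":0,"x":0,"y":0,"z":20,"jaw":0.45},{"ax":0,"ay":0,"az":0,"x":0,"y":0,"z":10,"jaw":0.45},{"ax":0,"ay":0,"az":0,"x":0,"y":0,"z":0,"jaw":0.45},{"ax":0,"ay":0,"az":0,"x":0,"y":0,"z":0,"jaw":0},{"ax":0,"ay":0,"az":0,"x":0,"y":0,"z":0,"jaw":0},{"ax":0,"ay":0,"az":0,"x":0,"y":0,"z":0,"jaw":0},{"ax":0,"ay":0,"az":0,"x":0,"y":0,"z":0,"jaw":0}]'; python3 - <<'E'
from h import *
st();o=env.get_obs();
C=np.array([.492,.0374]);P=o['tcp_pos'][:2];r=P-C;print(np.hypot(*r),np.degrees(np.arctan2(r[1],r[0])))
# lid position estimate from w3: lid left/right edges at lid top z=.056 vs box
import pickle;c=pickle.load(open("c_w3.pkl","rb"))
f=lambda u,v,z:ray(c,u/1.4,v/1.4,z)
y=np.array([np.sin(np.radians(-4)),np.cos(np.radians(4))]);
y=np.array([-np.sin(np.radians(4.)),np.cos(np.radians(4.))])
for p in[(306,95),(497,95)]:print((f(*p,.056)[:2]-C)@y)
E
```

```text
time: 9.2
tcp_pos: [0.4365, 0.0337, 0.0805]
eef_rot: [-0.0, 0.999, 0.034, 0.0]
ft_force: [0.9, -0.2, 0.9]
width: 0.02
t 9.2 tcp [0.4365 0.0337 0.0805] jawdir -86.08 zax [ 3.e-04  1.e-04 -1.e+00] F [ 0.9 -0.2  0.9] w 0.02 q [-0.21  0.46  0.01  2.35 -0.01  0.33 -1.7 ]
0.05560207554424196 -176.1346335000691
0.04579146359523327
-0.06688662243223228
```

The lid is at about −0.010, so it needs roughly 640° anticlockwise. I'll do a first half turn and check.

```bash
python3 -m inch '[{"ax":0,"ay":0,"az":0,"x":3.4,"y":19.2,"z":0,"jaw":0},{"ax":0,"ay":0,"az":0,"x":9.7,"y":16.8,"z":0,"jaw":0},{"ax":0,"ay":0,"az":0,"x":14.9,"y":12.5,"z":0,"jaw":0},{"ax":0,"ay":0,"az":0,"x":18.3,"y":6.6,"z":0,"jaw":0},{"ax":0,"ay":0,"az":0,"x":19.4,"y":0,"z":0,"jaw":0},{"ax":0,"ay":0,"az":0,"x":18.3,"y":-6.6,"z":0,"jaw":0},{"ax":0,"ay":0,"az":0,"x":14.9,"y":-12.5,"z":0,"jaw":0},{"ax":0,"ay":0,"az":0,"x":9.7,"y":-16.8,"z":0,"jaw":0},{"ax":0,"ay":0,"az":0,"x":3.4,"y":-19.2,"z":0,"jaw":0}]'; cat > k.py <<'E'
from h import *
st();o=env.get_obs();C=np.array([.492,.0374]);r=o['tcp_pos'][:2]-C;print('r',np.hypot(*r),'ang',np.degrees(np.arctan2(r[1],r[0])))
th=np.arctan2(r[1],r[0]);print('tang F',o['ft_force'][:2]@[-np.sin(th),np.cos(th)],'rad F',o['ft_force'][:2]@[np.cos(th),np.sin(th)])
E
python3 k.py
```

```text
time: 10.32
tcp_pos: [0.5496, 0.0424, 0.0804]
eef_rot: [0.0, 0.999, 0.034, 0.001]
ft_force: [0.4, -2.8, 0.7]
width: 0.0204
t 10.32 tcp [0.5496 0.0424 0.0804] jawdir -86.1 zax [ 1.9e-03 -1.0e-04 -1.0e+00] F [ 0.4 -2.8  0.7] w 0.0204 q [-0.18  0.55  0.01  2.1  -0.01  0.49 -1.68]
r 0.0578164066092764 ang 4.950948726982647
tang F -2.8335299119741246 rad F 0.11519020572381476
```

Working well. One full turn more.

```bash
python3 -m inch '[{"ax":0,"ay":0,"az":0,"x":-3.4,"y":-19.2,"z":0,"jaw":0},{"ax":0,"ay":0,"az":0,"x":-9.7,"y":-16.8,"z":0,"jaw":0},{"ax":0,"ay":0,"az":0,"x":-14.9,"y":-12.5,"z":0,"jaw":0},{"ax":0,"ay":0,"az":0,"x":-18.3,"y":-6.6,"z":0,"jaw":0},{"ax":0,"ay":0,"az":0,"x":-19.4,"y":0,"z":0,"jaw":0},{"ax":0,"ay":0,"az":0,"x":-18.3,"y":6.6,"z":0,"jaw":0},{"ax":0,"ay":0,"az":0,"x":-14.9,"y":12.5,"z":0,"jaw":0},{"ax":0,"ay":0,"az":0,"x":-9.7,"y":16.8,"z":0,"jaw":0},{"ax":0,"ay":0,"az":0,"x":-3.4,"y":19.2,"z":0,"jaw":0},{"ax":0,"ay":0,"az":0,"x":3.4,"y":19.2,"z":0,"jaw":0},{"ax":0,"ay":0,"az":0,"x":9.7,"y":16.8,"z":0,"jaw":0},{"ax":0,"ay":0,"az":0,"x":14.9,"y":12.5,"z":0,"jaw":0},{"ax":0,"ay":0,"az":0,"x":18.3,"y":6.6,"z":0,"jaw":0},{"ax":0,"ay":0,"az":0,"x":19.4,"y":0,"z":0,"jaw":0},{"ax":0,"ay":0,"az":0,"x":18.3,"y":-6.6,"z":0,"jaw":0},{"ax":0,"ay":0,"az":0,"x":14.9,"y":-12.5,"z":0,"jaw":0},{"ax":0,"ay":0,"az":0,"x":9.7,"y":-16.8,"z":0,"jaw":0},{"ax":0,"ay":0,"az":0,"x":3.4,"y":-19.2,"z":0,"jaw":0}]'; python3 k.py
```

```text
time: 12.58
tcp_pos: [0.5495, 0.0411, 0.0805]
eef_rot: [0.0, 0.999, 0.034, 0.001]
ft_force: [1.9, -2.3, 2.4]
width: 0.0198
t 12.57 tcp [0.5495 0.0411 0.0805] jawdir -86.15 zax [ 1.8e-03 -5.0e-04 -1.0e+00] F [ 1.9 -2.3  2.4] w 0.0198 q [-0.18  0.55 -0.    2.1   0.    0.49 -1.68]
r 0.05757809981164415 ang 3.6738086763251707
tang F -2.417216301079789 rad F 1.7384444104907848
```

```bash
python3 -m inch '[{"ax":0,"ay":0,"az":0,"x":-3.4,"y":-19.2,"z":0,"jaw":0},{"ax":0,"ay":0,"az":0,"x":-9.7,"y":-16.8,"z":0,"jaw":0},{"ax":0,"ay":0,"az":0,"x":-14.9,"y":-12.5,"z":0,"jaw":0},{"ax":0,"ay":0,"az":0,"x":-18.3,"y":-6.6,"z":0,"jaw":0}]'; python3 k.py
```

```text
time: 13.08
tcp_pos: [0.4973, 0.0944, 0.0804]
eef_rot: [-0.0, 0.999, 0.035, 0.0]
ft_force: [3.0, -3.4, 0.3]
width: 0.0198
t 13.07 tcp [0.4973 0.0944 0.0804] jawdir -86.01 zax [ 5.e-04  6.e-04 -1.e+00] F [ 3.  -3.4  0.3] w 0.0198 q [-0.31  0.52  0.01  2.2  -0.01  0.43 -1.79]
r 0.057247647592501366 ang 84.72777401395632
tang F -3.323995454996073 rad F -3.133387666311275
```

```bash
python3 -m inch '[{"ax":0,"ay":0,"az":0,"x":-4.9,"y":-0.6,"z":0,"jaw":0},{"ax":0,"ay":0,"az":0,"x":-4.9,"y":-0.2,"z":0,"jaw":0},{"ax":0,"ay":0,"az":0,"x":-4.9,"y":0.2,"z":0,"jaw":0},{"ax":0,"ay":0,"az":0,"x":-4.9,"y":0.6,"z":0,"jaw":0}]'; python3 k.py
```

```text
time: 13.58
tcp_pos: [0.4789, 0.0924, 0.0803]
eef_rot: [-0.0, 0.999, 0.034, 0.0]
ft_force: [2.0, 5.0, 6.3]
width: 0.0201
t 13.57 tcp [0.4789 0.0924 0.0803] jawdir -86.07 zax [ 5.e-04  9.e-04 -1.e+00] F [2.  5.  6.3] w 0.0201 q [-0.31  0.5   0.01  2.24 -0.01  0.4  -1.8 ]
r 0.05652238001074939 ang 103.39614871895934
tang F -3.0595516976376014 rad F 4.363745613050578
```

```bash
python3 -m inch '[{"ax":0,"ay":0,"az":0,"x":-4.8,"y":1.1,"z":0,"jaw":0},{"ax":0,"ay":0,"az":0,"x":-4.7,"y":1.5,"z":0,"jaw":0}]'; python3 k.py
```

```text
time: 13.82
tcp_pos: [0.4693, 0.089, 0.0802]
eef_rot: [-0.0, 0.999, 0.034, -0.0]
ft_force: [2.0, 5.2, 5.6]
width: 0.0202
t 13.82 tcp [0.4693 0.089  0.0802] jawdir -86.07 zax [-1.e-04  7.e-04 -1.e+00] F [2.  5.2 5.6] w 0.0202 q [-0.31  0.49  0.01  2.26 -0.01  0.39 -1.8 ]
r 0.056358682544049854 ang 113.77952944319587
tang F -3.911654223538787 rad F 3.9733660993025115
```

```bash
python3 -m inch '[{"ax":0,"ay":0,"az":0,"x":-4.6,"y":1.9,"z":0,"jaw":0},{"ax":0,"ay":0,"az":0,"x":-4.4,"y":2.3,"z":0,"jaw":0}]'; python3 k.py
```

```text
time: 14.08
tcp_pos: [0.463, 0.0853, 0.0806]
eef_rot: [-0.001, 0.999, 0.034, 0.002]
ft_force: [6.7, 9.0, 3.0]
width: 0.02
t 14.07 tcp [0.463  0.0853 0.0806] jawdir -86.05 zax [ 0.0043  0.0025 -1.    ] F [6.7 9.  3. ] w 0.02 q [-0.31  0.49  0.01  2.28 -0.01  0.37 -1.79]
r 0.056005210069275405 ang 121.12816521384889
tang F -10.34668926335363 rad F 4.226520327630836
```

```bash
python3 -m inch '[{"ax":0,"ay":0,"az":0,"x":-4.2,"y":2.6,"z":0,"jaw":0},{"ax":0,"ay":0,"az":0,"x":-3.9,"y":3.0,"z":0,"jaw":0}]'; python3 k.py;  python3 -c "
from h import *;shot('top','t5',(195,120,435,310),3.3)"
```

```text
time: 14.32
tcp_pos: [0.4568, 0.0806, 0.0808]
eef_rot: [-0.002, 0.999, 0.035, 0.004]
ft_force: [7.4, 14.8, 2.3]
width: 0.0198
t 14.32 tcp [0.4568 0.0806 0.0808] jawdir -85.99 zax [ 0.007   0.0041 -1.    ] F [ 7.4 14.8  2.3] w 0.0198 q [-0.3   0.48  0.    2.29 -0.01  0.36 -1.79]
r 0.055732099109092256 ang 129.15323690386623
tang F -15.060103028177032 rad F 6.807236513225335
```

View pics/t5.png

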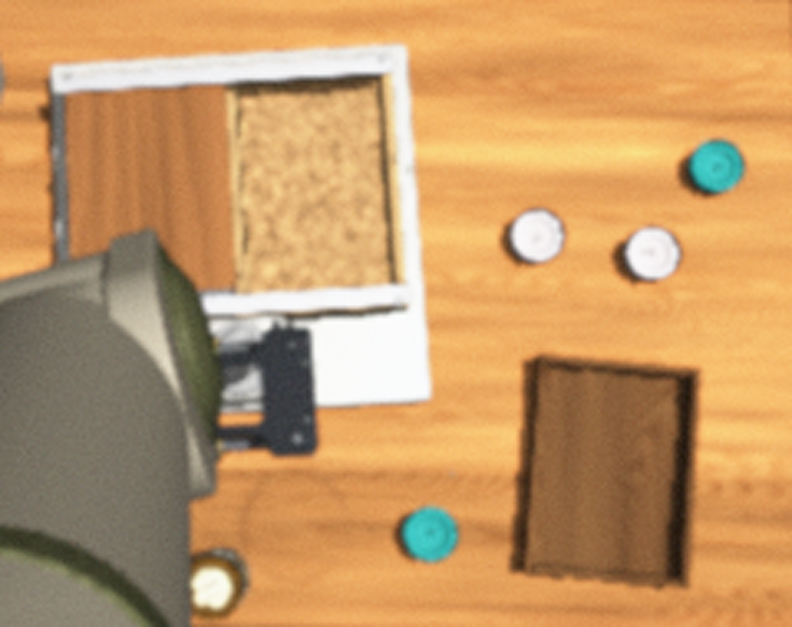

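The lid is at the left stop: the force is rising and the top view shows the cork bay fully open. I'll release and go to the tea lights.

```bash
python3 -m inch '[{"ax":0,"ay":0,"az":0,"x":4,"y":-3,"z":0,"jaw":0},{"ax":0,"ay":0,"az":0,"x":0,"y":0,"z":0,"jaw":0.45},{"ax":0,"ay":0,"az":0,"x":0,"y":0,"z":0,"jaw":0.45},{"ax":0,"ay":0,"az":0,"x":0,"y":0,"z":-45,"jaw":0.45},{"ax":0,"ay":0,"az":0,"x":0,"y":0,"z":-50,"jaw":0.7},{"ax":0,"ay":0,"az":0,"x":8,"y":50,"z":0,"jaw":0.7},{"ax":0,"ay":0,"az":0,"x":8,"y":58,"z":0,"jaw":0.7},{"ax":0,"ay":0,"az":0,"x":8,"y":60,"z":0,"jaw":0.7},{"ax":0,"ay":0,"az":0,"x":8,"y":60,"z":0,"jaw":0.7},{"ax":0,"ay":0,"az":0,"x":8,"y":58,"z":0,"jaw":0.7},{"ax":0,"ay":0,"az":0,"x":0,"y":0,"z":0,"jaw":0.7},{"ax":0,"ay":0,"az":0,"x":0,"y":0,"z":0,"jaw":0.7}]'
python3 - <<'E'
from h import *
st();c=shot("wrist","w6")
import pickle;pickle.dump(c,open("c_w6.pkl","wb"))
im=cv2.imread("pics/w6_raw.png");hsv=cv2.cvtColor(im,cv2.COLOR_BGR2HSV)
m=((hsv[...,1]<60)&(hsv[...,2]>150)).astype('uint8')*255
for k in cv2.findContours(m,cv2.RETR_EXTERNAL,cv2.CHAIN_APPROX_NONE)[0]:
    if cv2.contourArea(k)>300:
        (u,v),r=cv2.minEnclosingCircle(k);print(u,v,r,cv2.contourArea(k)/(np.pi*r*r),np.round(ray(c,u,v,.015),4))
E
```

```text
time: 15.88
tcp_pos: [0.5148, -0.2015, 0.1744]
eef_rot: [-0.0, 0.999, 0.034, -0.001]
ft_force: [-0.9, -0.1, -0.3]
width: 0.0648
t 15.88 tcp [ 0.5148 -0.2015  0.1744] jawdir -86.15 zax [-2.6e-03  9.0e-04 -1.0e+00] F [-0.9 -0.1 -0.3] w 0.0648 q [ 0.23  0.42  0.05  2.02 -0.03  0.71 -1.2 ]
329.2090759277344 119.79090881347656 19.70742416381836 0.9121905390904627 [ 0.5756 -0.2491  0.015 ]
242.0266876220703 101.25801086425781 20.367626190185547 0.8889254371820889 [ 0.5864 -0.1692  0.015 ]
81.50502014160156 92.43060302734375 107.81062316894531 0.12498924661759035 [ 0.5843 -0.0257  0.015 ]
```

View pics/w6.png

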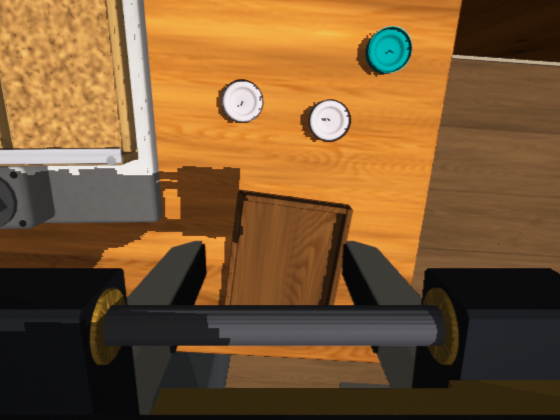

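The wrist view shows tea light A at (242,101), tea light B at (329,120), and the cork bay open at left. I'll go over A.

```bash
python3 -m inch '[{"ax":0,"ay":0,"az":0,"x":36,"y":-14,"z":20,"jaw":0.65},{"ax":0,"ay":0,"az":0,"x":36.5,"y":-14,"z":40,"jaw":0.65},{"ax":0,"ay":0,"az":0,"x":0,"y":0,"z":50,"jaw":0.65},{"ax":0,"ay":0,"az":0,"x":0,"y":0,"z":20,"jaw":0.65},{"ax":0,"ay":0,"az":0,"x":0,"y":0,"z":0,"jaw":0.65},{"ax":0,"ay":0,"az":0,"x":0,"y":0,"z":0,"jaw":0.65}]'
python3 - <<'E'
from h import *
st()
c=campose("top");print("cork",ray(c,290.2,176.7,.027))
im=env.capture("top")[:,:,::-1];hsv=cv2.cvtColor(im.copy(),cv2.COLOR_BGR2HSV)
w=campose("wrist");im=env.capture("wrist")[:,:,::-1].copy();cv2.imwrite("pics/w7_raw.png",im);hsv=cv2.cvtColor(im,cv2.COLOR_BGR2HSV)
m=((hsv[...,1]<60)&(hsv[...,2]>150)).astype('uint8')*255
for k in cv2.findContours(m,cv2.RETR_EXTERNAL,cv2.CHAIN_APPROX_NONE)[0]:
    if cv2.contourArea(k)>300:
        (u,v),r=cv2.minEnclosingCircle(k);print(u,v,r,cv2.contourArea(k)/(np.pi*r*r),np.round(ray(w,u,v,.015),4))
E
```

```text
time: 16.68
tcp_pos: [0.587, -0.168, 0.0461]
eef_rot: [-0.0, 0.999, 0.035, 0.0]
ft_force: [-0.4, -0.1, -0.5]
width: 0.0603
t 16.68 tcp [ 0.587  -0.168   0.0461] jawdir -86.01 zax [ 7.e-04  0.e+00 -1.e+00] F [-0.4 -0.1 -0.5] w 0.0603 q [ 0.16  0.65  0.04  1.98 -0.05  0.5  -1.27]
cork [ 0.61490866 -0.00975655  0.027     ]
396.7072448730469 244.67762756347656 26.74004364013672 0.8171095620051751 [ 0.5784 -0.2479  0.015 ]
107.0 98.5 100.71379852294922 0.131613549303632 [ 0.6547 -0.07    0.015 ]
22.433332443237305 3.5 22.704824447631836 0.19079733754560346 [ 0.7008 -0.0269  0.015 ]
```

```bash
python3 -m inch '[{"ax":0,"ay":0,"az":0,"x":-1,"y":0,"z":20,"jaw":0.65},{"ax":0,"ay":0,"az":0,"x":0,"y":0,"z":15,"jaw":0.65},{"ax":0,"ay":0,"az":0,"x":0,"y":0,"z":7,"jaw":0.65},{"ax":0,"ay":0,"az":0,"x":0,"y":0,"z":0,"jaw":0.65},{"ax":0,"ay":0,"az":0,"x":0,"y":0,"z":0,"jaw":0.3},{"ax":0,"ay":0,"az":0,"x":0,"y":0,"z":0,"jaw":0.3},{"ax":0,"ay":0,"az":0,"x":0,"y":0,"z":0,"jaw":0.3},{"ax":0,"ay":0,"az":0,"x":0,"y":0,"z":0,"jaw":0.3}]'
python3 -c "
from h import *
st();print(totool(np.array([.598,-.011,.1])-env.get_obs()['tcp_pos']))"
```

```text
time: 17.77
tcp_pos: [0.5858, -0.1689, 0.0034]
eef_rot: [0.0, 0.999, 0.034, 0.0]
ft_force: [-0.0, -0.1, -0.3]
width: 0.029
t 17.77 tcp [ 0.5858 -0.1689  0.0034] jawdir -86.08 zax [ 2.e-04 -0.e+00 -1.e+00] F [-0.  -0.1 -0.3] w 0.029 q [ 0.17  0.72  0.03  2.   -0.05  0.42 -1.27]
[  22.98847763 -156.72608405  -96.64284042]
```

It closed to 29 mm, less than 38 mm, so nothing is held. I'll lift and look, since it may have been knocked aside.

```bash
python3 -m inch '[{"ax":0,"ay":0,"az":0,"x":0,"y":0,"z":0,"jaw":0.65},{"ax":0,"ay":0,"az":0,"x":0,"y":0,"z":0,"jaw":0.65},{"ax":0,"ay":0,"az":0,"x":0,"y":0,"z":-50,"jaw":0.65},{"ax":0,"ay":0,"az":0,"x":-40,"y":0,"z":-50,"jaw":0.65},{"ax":0,"ay":0,"az":0,"x":-45,"y":0,"z":-60,"jaw":0.65},{"ax":0,"ay":0,"az":0,"x":0,"y":0,"z":0,"jaw":0.65},{"ax":0,"ay":0,"az":0,"x":0,"y":0,"z":0,"jaw":0.65}]'
cat > tl.py <<'E'
from h import *
import sys
st();w=shot("wrist",sys.argv[1])
im=cv2.imread(f"pics/{sys.argv[1]}_raw.png");hsv=cv2.cvtColor(im,cv2.COLOR_BGR2HSV)
m=((hsv[...,1]<60)&(hsv[...,2]>150)).astype('uint8')*255
for k in cv2.findContours(m,cv2.RETR_EXTERNAL,cv2.CHAIN_APPROX_NONE)[0]:
    if cv2.contourArea(k)>300:
        (u,v),r=cv2.minEnclosingCircle(k);f=cv2.contourArea(k)/(np.pi*r*r)
        if f>.6:print('TL',np.round([u,v,r,f],2),np.round(ray(w,u,v,.015),4))
E
python3 tl.py w8
```

```text
time: 18.65
tcp_pos: [0.5099, -0.1741, 0.1521]
eef_rot: [0.0, 0.999, 0.034, 0.001]
ft_force: [0.5, 0.2, -1.1]
width: 0.0608
t 18.65 tcp [ 0.5099 -0.1741  0.1521] jawdir -86.08 zax [ 1.2e-03 -1.0e-04 -1.0e+00] F [ 0.5  0.2 -1.1] w 0.0608 q [ 0.19  0.43  0.05  2.07 -0.03  0.64 -1.24]
TL [364.82 117.94  21.19   0.89] [ 0.5755 -0.2486  0.015 ]
TL [272.2   97.55  21.47   0.9 ] [ 0.5867 -0.1689  0.015 ]
```

View pics/w8.png

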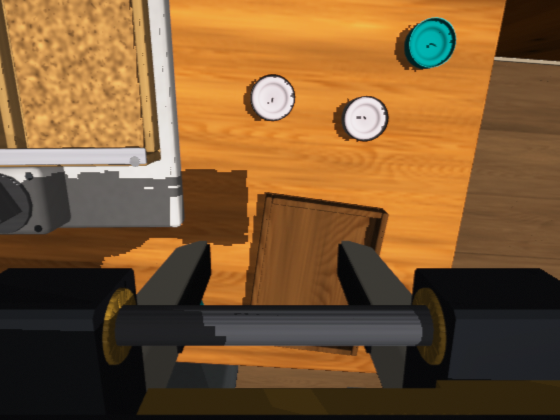

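Tea light A hasn't moved (0.5867, −0.1689), so the pads closed above its 15 mm wall. I'll retry with the tips just above the worktop.

```bash
python3 -m inch '[{"ax":0,"ay":0,"az":0,"x":40,"y":0,"z":40,"jaw":0.65},{"ax":0,"ay":0,"az":0,"x":36.8,"y":0,"z":50,"jaw":0.65},{"ax":0,"ay":0,"az":0,"x":0,"y":0,"z":30,"jaw":0.65},{"ax":0,"ay":0,"az":0,"x":0,"y":0,"z":20,"jaw":0.65},{"ax":0,"ay":0,"az":0,"x":0,"y":0,"z":8,"jaw":0.65},{"ax":0,"ay":0,"az":0,"x":0,"y":0,"z":2,"jaw":0.65},{"ax":0,"ay":0,"az":0,"x":0,"y":0,"z":0,"jaw":0.65},{"ax":0,"ay":0,"az":0,"x":0,"y":0,"z":0,"jaw":0.65}]'
python3 tl.py w9
python3 -m inch '[{"ax":0,"ay":0,"az":0,"x":0,"y":0,"z":0.5,"jaw":0.4},{"ax":0,"ay":0,"az":0,"x":0,"y":0,"z":0,"jaw":0.35},{"ax":0,"ay":0,"az":0,"x":0,"y":0,"z":0,"jaw":0.35},{"ax":0,"ay":0,"az":0,"x":0,"y":0,"z":0,"jaw":0.35}]'
python3 tl.py w10
```

```text
time: 19.7
tcp_pos: [0.5864, -0.1691, 0.0028]
eef_rot: [0.0, 0.999, 0.034, 0.001]
ft_force: [0.0, 0.4, 1.0]
width: 0.0604
t 19.7 tcp [ 0.5864 -0.1691  0.0028] jawdir -86.08 zax [ 1.3e-03 -3.0e-04 -1.0e+00] F [0.  0.4 1. ] w 0.0604 q [ 0.17  0.72  0.03  2.   -0.05  0.42 -1.27]
time: 20.25
tcp_pos: [0.5859, -0.1689, 0.0015]
eef_rot: [0.0, 0.999, 0.034, -0.0]
ft_force: [-0.4, -0.3, -0.3]
width: 0.0328
t 20.25 tcp [ 0.5859 -0.1689  0.0015] jawdir -86.08 zax [-1.e-04 -0.e+00 -1.e+00] F [-0.4 -0.3 -0.3] w 0.0328 q [ 0.17  0.72  0.03  2.   -0.05  0.42 -1.27]
```

```bash
python3 - <<'E'
import cv2,numpy as np
a=cv2.imread("pics/w10_raw.png")
cv2.imwrite("pics/w10v.png",cv2.resize(a[180:400,130:430],None,fx=2.6,fy=2.6,interpolation=cv2.INTER_CUBIC))
E
```

```text
(no output)
```

View pics/w10v.png

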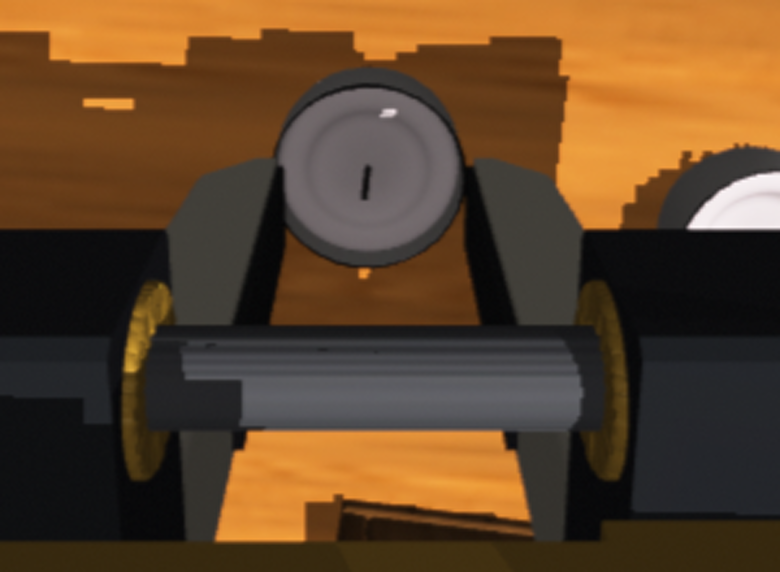

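```bash
python3 - <<'E'
from h import *
w=campose("wrist");o=env.get_obs();R=rot(o['eef_rot']);t=o['tcp_pos']
for z in(.015,.02,.04):print(z,ray(w,272.3,246.2,z))
print("TL rim left/right",ray(w,276/2.6+130,150/2.6+180,.015),ray(w,463/2.6+130,160/2.6+180,.015))
for p in[(0,0,0),(7.5,-16.4,0),(7.5,16.4,0),(-7.5,-16.4,0),(-7.5,16.4,0),(7.5,-16.4,-38),(-7.5,-16.4,-38)]:
    q=proj(w,t+R@np.array(p)/1000);print(p,(q-[130,180])*2.6)
E
```

```text
0.015 [ 0.58786731 -0.16941582  0.015     ]
0.02 [ 0.58979369 -0.16930305  0.02      ]
0.04 [ 0.5974992  -0.16885198  0.04      ]
TL rim left/right [ 0.5911303  -0.15114689  0.015     ] [ 0.59157394 -0.18707563  0.015     ]
(0, 0, 0) [367.14931442 157.05960367]
(7.5, -16.4, 0) [287.00787165 122.48781678]
(7.5, 16.4, 0) [447.20220743 122.57062891]
(-7.5, -16.4, 0) [288.59901478 190.90122013]
(-7.5, 16.4, 0) [445.77993535 190.97964523]
(7.5, -16.4, -38) [267.38418127 193.68221216]
(-7.5, -16.4, -38) [269.77803407 275.591262  ]
```

The tea light is between the fingers, so it may actually be held, with the width reading low because the fingers flex at the tips. I'll close fully, lift and see.

```bash
python3 -m inch '[{"ax":0,"ay":0,"az":0,"x":0,"y":0,"z":0,"jaw":0.2},{"ax":0,"ay":0,"az":0,"x":0,"y":0,"z":0,"jaw":0.2},{"ax":0,"ay":0,"az":0,"x":0,"y":0,"z":0,"jaw":0.2},{"ax":0,"ay":0,"az":0,"x":0,"y":0,"z":0,"jaw":0.2}]';python3 -m inch '[{"ax":0,"ay":0,"az":0,"x":0,"y":0,"z":-10,"jaw":0.2},{"ax":0,"ay":0,"az":0,"x":0,"y":0,"z":-15,"jaw":0.2},{"ax":0,"ay":0,"az":0,"x":0,"y":0,"z":-15,"jaw":0.2},{"ax":0,"ay":0,"az":0,"x":0,"y":0,"z":0,"jaw":0.2}]'
python3 tl.py w11;python3 - <<'E'
import cv2,numpy as np
a=cv2.imread("pics/w11_raw.png")
cv2.imwrite("pics/w11v.png",cv2.resize(a[150:400,130:430],None,fx=2,fy=2,interpolation=cv2.INTER_CUBIC))
E
```

```text
time: 20.8
tcp_pos: [0.586, -0.1689, 0.0015]
eef_rot: [0.0, 0.999, 0.034, -0.0]
ft_force: [0.1, -0.1, 0.6]
width: 0.0183
time: 21.3
tcp_pos: [0.587, -0.1692, 0.0434]
eef_rot: [0.0, 0.999, 0.034, 0.001]
ft_force: [0.4, 0.5, 0.8]
width: 0.0187
t 21.3 tcp [ 0.587  -0.1692  0.0434] jawdir -86.09 zax [ 2.9e-03 -7.0e-04 -1.0e+00] F [0.4 0.5 0.8] w 0.0187 q [ 0.16  0.66  0.04  1.99 -0.05  0.49 -1.27]
TL [396.5  247.    28.22   0.78] [ 0.5776 -0.2477  0.015 ]
```

View pics/w11v.png

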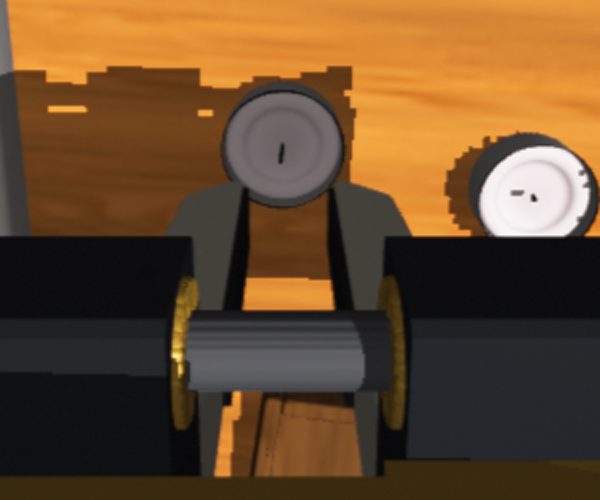

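```bash
python3 - <<'E'
from h import *
w=campose("wrist");o=env.get_obs();R=rot(o['eef_rot']);t=o['tcp_pos']
for z in(.015,.057):print(z,ray(w,271,222.5,z))
for x in(7.5,-7.5):
  for z in(0,-19,-38):print((x,z),(proj(w,t+R@np.array((x,-9.3,z))/1000)-[130,150])*2,(proj(w,t+R@np.array((x,-26.8,z))/1000)-[130,150])*2)
E
```

```text
0.015 [ 0.58792767 -0.16864273  0.015     ]
0.057 [ 0.60106973 -0.16803545  0.057     ]
(7.5, 0) [247.45281395 154.22818864] [181.70400021 154.19418009]
(7.5, -19) [243.38512384 178.82687878] [170.95093675 178.79001926]
(7.5, -38) [238.39663313 208.9939598 ] [157.76364184 208.95375689]
(-7.5, 0) [248.17492381 206.85327038] [183.66296516 206.82105812]
(-7.5, -19) [244.26327378 236.18321197] [173.32739172 236.14850091]
(-7.5, -38) [239.48648672 272.0000372 ] [160.70584504 271.96244877]
```

The tea light is still on the table, and the visible fingertips project about 20 mm short of the reported TCP. The fingers seem to end higher than stated, so I'll reopen and feel downward carefully.

```bash
python3 -m inch '[{"ax":0,"ay":0,"az":0,"x":0,"y":0,"z":0,"jaw":0.65},{"ax":0,"ay":0,"az":0,"x":0,"y":0,"z":0,"jaw":0.65},{"ax":0,"ay":0,"az":0,"x":0,"y":0,"z":0,"jaw":0.65},{"ax":0,"ay":0,"az":0,"x":0,"y":0,"z":25,"jaw":0.65},{"ax":0,"ay":0,"az":0,"x":0,"y":0,"z":15,"jaw":0.65},{"ax":0,"ay":0,"az":0,"x":0,"y":0,"z":0,"jaw":0.65}]'; python3 -m inch '[{"ax":0,"ay":0,"az":0,"x":0,"y":0,"z":3,"jaw":0.65},{"ax":0,"ay":0,"az":0,"x":0,"y":0,"z":0,"jaw":0.65}]';python3 -m inch '[{"ax":0,"ay":0,"az":0,"x":0,"y":0,"z":2,"jaw":0.65},{"ax":0,"ay":0,"az":0,"x":0,"y":0,"z":0,"jaw":0.65}]'
python3 - <<'E'
from h import *
import pickle
c=pickle.load(open("c_w2.pkl","rb"))
# w2: finger-tip corner in scaled pic (245,340); width .093
T=env.camera_params("wrist")['hand_eye'];K=c[0];M=np.linalg.inv(T)
for z in(0,-10,-20,-30):
    for x in(7.5,-7.5):
        q=K@(M@np.array([x/1000,-.0465,z/1000,1]))[:3];print(z,x,q[:2]/q[2]*1.4)
E
```

```text
time: 22.1
tcp_pos: [0.585, -0.1687, 0.0002]
eef_rot: [-0.0, 0.999, 0.034, -0.001]
ft_force: [-0.5, -0.2, -0.8]
width: 0.0604
time: 22.35
tcp_pos: [0.5862, -0.169, -0.0011]
eef_rot: [0.0, 0.999, 0.034, 0.0]
ft_force: [0.1, -0.0, -0.4]
width: 0.0602
time: 22.6
tcp_pos: [0.586, -0.1689, -0.0034]
eef_rot: [0.0, 0.999, 0.034, 0.0]
ft_force: [-0.3, 0.0, -0.4]
width: 0.0605
0 7.5 [257.37861332 317.91336472]
0 -7.5 [259.72465557 354.75352643]
-10 7.5 [250.953416   326.55769031]
-10 -7.5 [253.54379609 365.07090879]
-20 7.5 [243.83680693 336.13222676]
-20 -7.5 [246.71164861 376.47545184]
-30 7.5 [235.9108362  346.79566139]
-30 -7.5 [239.1195469  389.14854634]
```

Confirmed: the real fingertips sit about 20 mm above the reported TCP. I'll continue down with force checks.

```bash
python3 -m inch '[{"ax":0,"ay":0,"az":0,"x":0,"y":0,"z":4,"jaw":0.65},{"ax":0,"ay":0,"az":0,"x":0,"y":0,"z":4,"jaw":0.65},{"ax":0,"ay":0,"az":0,"x":0,"y":0,"z":0,"jaw":0.65}]';python3 -m inch '[{"ax":0,"ay":0,"az":0,"x":0,"y":0,"z":3,"jaw":0.65},{"ax":0,"ay":0,"az":0,"x":0,"y":0,"z":0,"jaw":0.65}]';python3 -m inch '[{"ax":0,"ay":0,"az":0,"x":0,"y":0,"z":2,"jaw":0.65},{"ax":0,"ay":0,"az":0,"x":0,"y":0,"z":0,"jaw":0.65}]'
```

```text
time: 22.98
tcp_pos: [0.5857, -0.1688, -0.012]
eef_rot: [-0.0, 0.999, 0.034, -0.0]
ft_force: [0.1, -0.9, 0.9]
width: 0.0606
time: 23.22
tcp_pos: [0.5858, -0.1689, -0.0147]
eef_rot: [-0.0, 0.999, 0.034, -0.0]
ft_force: [0.3, 0.2, -0.4]
width: 0.0608
time: 23.48
tcp_pos: [0.5859, -0.1689, -0.0166]
eef_rot: [-0.0, 0.999, 0.034, -0.0]
ft_force: [-0.2, -0.4, 0.5]
width: 0.0603
```

Now close.

```bash
python3 -m inch '[{"ax":0,"ay":0,"az":0,"x":0,"y":0,"z":0.5,"jaw":0.2},{"ax":0,"ay":0,"az":0,"x":0,"y":0,"z":0,"jaw":0.2},{"ax":0,"ay":0,"az":0,"x":0,"y":0,"z":0,"jaw":0.2},{"ax":0,"ay":0,"az":0,"x":0,"y":0,"z":0,"jaw":0.2},{"ax":0,"ay":0,"az":0,"x":0,"y":0,"z":0,"jaw":0.2}]'
```

```text
time: 24.1
tcp_pos: [0.586, -0.1689, -0.017]
eef_rot: [-0.0, 0.999, 0.034, 0.0]
ft_force: [-0.6, 0.2, 0.0]
width: 0.0366
```

Held (36.6 mm). Next I'll lift, carry it to the bay and check the pose before lowering.

```bash
python3 -m inch '[{"ax":0,"ay":0,"az":0,"x":0,"y":0,"z":-15,"jaw":0.2},{"ax":0,"ay":0,"az":0,"x":0,"y":0,"z":-50,"jaw":0.2},{"ax":0,"ay":0,"az":0,"x":0,"y":0,"z":-45,"jaw":0.2},{"ax":0,"ay":0,"az":0,"x":6,"y":-38,"z":0,"jaw":0.2},{"ax":0,"ay":0,"az":0,"x":6,"y":-40,"z":0,"jaw":0.2},{"ax":0,"ay":0,"az":0,"x":6,"y":-40,"z":0,"jaw":0.2},{"ax":0,"ay":0,"az":0,"x":5.8,"y":-38.7,"z":0,"jaw":0.2},{"ax":0,"ay":0,"az":0,"x":0,"y":0,"z":0,"jaw":0.2},{"ax":0,"ay":0,"az":0,"x":0,"y":0,"z":0,"jaw":0.2}]'; python3 -c "
from h import *;st();c=shot('wrist','w12')
w=campose('wrist')
# bay corners projected for overlay check
C=np.array([.613,-.010]);a=np.radians(4);X=np.array([np.cos(a),np.sin(a)]);Y=np.array([-X[1],X[0]])
im=cv2.imread('pics/w12_raw.png')
pts=[tuple(int(v) for v in proj(w,np.r_[C+sx*.077*X+sy*.049*Y,.027])) for sx,sy in((1,1),(1,-1),(-1,-1),(-1,1))]
cv2.polylines(im,[np.array(pts)],True,(255,0,0),1);cv2.imwrite('pics/w12.png',im)"
```

```text
time: 25.22
tcp_pos: [0.599, -0.0115, 0.0937]
eef_rot: [0.0, 0.999, 0.034, 0.0]
ft_force: [-0.9, -1.0, -0.9]
width: 0.0362
t 25.23 tcp [ 0.599  -0.0115  0.0937] jawdir -86.08 zax [ 4.e-04 -5.e-04 -1.e+00] F [-0.9 -1.  -0.9] w 0.0362 q [-0.12  0.58  0.07  1.98 -0.07  0.58 -1.51]
```

View pics/w12.png

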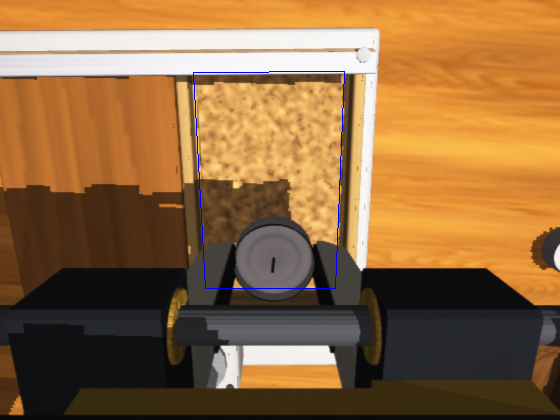

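The cork overlay matches well and tea light A is held. Lowering to the cork.

```bash
python3 -m inch '[{"ax":0,"ay":0,"az":0,"x":0,"y":0,"z":35,"jaw":0.2},{"ax":0,"ay":0,"az":0,"x":0,"y":0,"z":30,"jaw":0.2},{"ax":0,"ay":0,"az":0,"x":0,"y":0,"z":10,"jaw":0.2},{"ax":0,"ay":0,"az":0,"x":0,"y":0,"z":4,"jaw":0.2},{"ax":0,"ay":0,"az":0,"x":0,"y":0,"z":2.5,"jaw":0.2},{"ax":0,"ay":0,"az":0,"x":0,"y":0,"z":0,"jaw":0.2}]'; python3 -c "
from h import *;st()"
```

```text
time: 26.02
tcp_pos: [0.5994, -0.011, 0.0122]
eef_rot: [0.0, 0.999, 0.034, 0.0]
ft_force: [-0.3, 0.6, -0.4]
width: 0.0366
t 26.02 tcp [ 0.5994 -0.011   0.0122] jawdir -86.09 zax [ 9.e-04  0.e+00 -1.e+00] F [-0.3  0.6 -0.4] w 0.0366 q [-0.11  0.7   0.05  2.02 -0.08  0.42 -1.5 ]
```

```bash
python3 -m inch '[{"ax":0,"ay":0,"az":0,"x":0,"y":0,"z":1.7,"jaw":0.2},{"ax":0,"ay":0,"az":0,"x":0,"y":0,"z":0,"jaw":0.2},{"ax":0,"ay":0,"az":0,"x":0,"y":0,"z":0,"jaw":0.52},{"ax":0,"ay":0,"az":0,"x":0,"y":0,"z":0,"jaw":0.52},{"ax":0,"ay":0,"az":0,"x":0,"y":0,"z":-15,"jaw":0.52},{"ax":0,"ay":0,"az":0,"x":0,"y":0,"z":-45,"jaw":0.52},{"ax":0,"ay":0,"az":0,"x":0,"y":0,"z":-45,"jaw":0.52},{"ax":0,"ay":0,"az":0,"x":0,"y":50,"z":-25,"jaw":0.6},{"ax":0,"ay":0,"az":0,"x":0,"y":50,"z":0,"jaw":0.65},{"ax":0,"ay":0,"az":0,"x":-40,"y":45,"z":0,"jaw":0.65},{"ax":0,"ay":0,"az":0,"x":-40,"y":45,"z":0,"jaw":0.65},{"ax":0,"ay":0,"az":0,"x":-40,"y":45,"z":0,"jaw":0.65},{"ax":0,"ay":0,"az":0,"x":0,"y":0,"z":0,"jaw":0.65},{"ax":0,"ay":0,"az":0,"x":0,"y":0,"z":0,"jaw":0.65}]'; python3 tl.py w13
```

```text
time: 27.78
tcp_pos: [0.4958, -0.2535, 0.1407]
eef_rot: [0.0, 0.999, 0.034, 0.001]
ft_force: [1.0, 0.3, 0.2]
width: 0.0605
t 27.77 tcp [ 0.4958 -0.2535  0.1407] jawdir -86.11 zax [ 0.0012 -0.     -1.    ] F [1.  0.3 0.2] w 0.0605 q [ 0.33  0.47  0.06  2.04 -0.04  0.63 -1.09]
TL [274.    94.    22.36   0.93] [ 0.5751 -0.2497  0.015 ]
```

```bash
python3 -m inch '[{"ax":0,"ay":0,"az":0,"x":40,"y":0.5,"z":40,"jaw":0.65},{"ax":0,"ay":0,"az":0,"x":39,"y":0.5,"z":45,"jaw":0.65},{"ax":0,"ay":0,"az":0,"x":0,"y":0,"z":25,"jaw":0.65},{"ax":0,"ay":0,"az":0,"x":0,"y":0,"z":20,"jaw":0.65},{"ax":0,"ay":0,"az":0,"x":0,"y":0,"z":15,"jaw":0.65},{"ax":0,"ay":0,"az":0,"x":0,"y":0,"z":8,"jaw":0.65},{"ax":0,"ay":0,"az":0,"x":0,"y":0,"z":3,"jaw":0.65},{"ax":0,"ay":0,"az":0,"x":0,"y":0,"z":0,"jaw":0.65}]';  python3 -c "
from h import *;st()"
```

```text
time: 28.82
tcp_pos: [0.5744, -0.2494, -0.0157]
eef_rot: [0.0, 0.999, 0.034, 0.0]
ft_force: [0.3, 0.2, -0.1]
width: 0.0603
t 28.82 tcp [ 0.5744 -0.2494 -0.0157] jawdir -86.09 zax [ 7.e-04 -3.e-04 -1.e+00] F [ 0.3  0.2 -0.1] w 0.0603 q [ 0.3   0.76  0.04  1.97 -0.06  0.41 -1.12]
```

```bash
python3 -m inch '[{"ax":0,"ay":0,"az":0,"x":0,"y":0,"z":1,"jaw":0.65},{"ax":0,"ay":0,"az":0,"x":0,"y":0,"z":0,"jaw":0.2},{"ax":0,"ay":0,"az":0,"x":0,"y":0,"z":0,"jaw":0.2},{"ax":0,"ay":0,"az":0,"x":0,"y":0,"z":0,"jaw":0.2},{"ax":0,"ay":0,"az":0,"x":0,"y":0,"z":0,"jaw":0.2},{"ax":0,"ay":0,"az":0,"x":0,"y":0,"z":0,"jaw":0.2}]';  python3 -m inch '[{"ax":0,"ay":0,"az":0,"x":0,"y":0,"z":-15,"jaw":0.2},{"ax":0,"ay":0,"az":0,"x":0,"y":0,"z":-50,"jaw":0.2},{"ax":0,"ay":0,"az":0,"x":0,"y":0,"z":-45,"jaw":0.2},{"ax":0,"ay":0,"az":0,"x":19,"y":-45,"z":0,"jaw":0.2},{"ax":0,"ay":0,"az":0,"x":19,"y":-48,"z":0,"jaw":0.2},{"ax":0,"ay":0,"az":0,"x":19,"y":-48,"z":0,"jaw":0.2},{"ax":0,"ay":0,"az":0,"x":19,"y":-48,"z":0,"jaw":0.2},{"ax":0,"ay":0,"az":0,"x":19,"y":-47,"z":0,"jaw":0.2},{"ax":0,"ay":0,"az":0,"x":0,"y":0,"z":0,"jaw":0.2},{"ax":0,"ay":0,"az":0,"x":0,"y":0,"z":0,"jaw":0.2}]'; python3 -c "
from h import *;st()"
```

```text
time: 29.58
tcp_pos: [0.5743, -0.2492, -0.0171]
eef_rot: [0.0, 0.999, 0.034, 0.0]
ft_force: [0.2, 1.2, 2.8]
width: 0.0364
time: 30.82
tcp_pos: [0.6527, -0.0077, 0.0934]
eef_rot: [0.0, 0.999, 0.034, 0.0]
ft_force: [-0.4, -0.5, 0.2]
width: 0.0366
t 30.82 tcp [ 0.6527 -0.0077  0.0934] jawdir -86.07 zax [ 1.e-04 -6.e-04 -1.e+00] F [-0.4 -0.5  0.2] w 0.0366 q [-0.14  0.63  0.09  1.86 -0.09  0.65 -1.49]
```

```bash
python3 -m inch '[{"ax":0,"ay":0,"az":0,"x":0,"y":0,"z":35,"jaw":0.2},{"ax":0,"ay":0,"az":0,"x":0,"y":0,"z":30,"jaw":0.2},{"ax":0,"ay":0,"az":0,"x":0,"y":0,"z":10,"jaw":0.2},{"ax":0,"ay":0,"az":0,"x":0,"y":0,"z":4,"jaw":0.2},{"ax":0,"ay":0,"az":0,"x":0,"y":0,"z":3.5,"jaw":0.2},{"ax":0,"ay":0,"az":0,"x":0,"y":0,"z":0,"jaw":0.2},{"ax":0,"ay":0,"az":0,"x":0,"y":0,"z":0,"jaw":0.2}]'; python3 -c "
from h import *;st()"
```

```text
time: 31.7
tcp_pos: [0.6532, -0.0072, 0.0109]
eef_rot: [-0.0, 0.999, 0.034, 0.0]
ft_force: [0.8, -0.5, -0.0]
width: 0.0368
t 31.7 tcp [ 0.6532 -0.0072  0.0109] jawdir -86.08 zax [ 9.e-04  0.e+00 -1.e+00] F [ 0.8 -0.5 -0. ] w 0.0368 q [-0.12  0.74  0.07  1.9  -0.1   0.5  -1.48]
```

```bash
python3 -m inch '[{"ax":0,"ay":0,"az":0,"x":0,"y":0,"z":0.3,"jaw":0.52},{"ax":0,"ay":0,"az":0,"x":0,"y":0,"z":0,"jaw":0.52},{"ax":0,"ay":0,"az":0,"x":0,"y":0,"z":0,"jaw":0.52},{"ax":0,"ay":0,"az":0,"x":0,"y":0,"z":-15,"jaw":0.52},{"ax":0,"ay":0,"az":0,"x":0,"y":0,"z":-50,"jaw":0.52},{"ax":0,"ay":0,"az":0,"x":0,"y":0,"z":-50,"jaw":0.52},{"ax":0,"ay":0,"az":0,"x":-20,"y":0,"z":-45,"jaw":0.52},{"ax":0,"ay":0,"az":0,"x":-50,"y":-20,"z":0,"jaw":0.52},{"ax":0,"ay":0,"az":0,"x":-50,"y":-20,"z":0,"jaw":0.52},{"ax":0,"ay":0,"az":0,"x":-50,"y":-21,"z":0,"jaw":0.45},{"ax":0,"ay":0,"az":0,"x":-48,"y":-21,"z":0,"jaw":0.45},{"ax":0,"ay":0,"az":0,"x":0,"y":0,"z":0,"jaw":0.45},{"ax":0,"ay":0,"az":0,"x":0,"y":0,"z":0,"jaw":0.45}]'; python3 - <<'E'
from h import *
import pickle
st();c=shot('wrist','w14');pickle.dump(c,open("c_w14.pkl","wb"))
shot('top','t14',(195,120,435,310),3.3)
a=cv2.imread('pics/w14_raw.png');b=cv2.imread('pics/t14.png')
b=cv2.resize(b[0:420,0:500],None,fx=.8,fy=.8)
z=np.zeros((600,800,3),'uint8');a=cv2.resize(a,(400,300));z[:300,:400]=a;z[:336,400:]=b
r=cv2.imread('pics/w14_raw.png')[0:290,100:500];z[300:300+290,:400]=r
cv2.imwrite('pics/m14.png',z)
E
```

```text
time: 33.33
tcp_pos: [0.4311, 0.0598, 0.171]
eef_rot: [-0.0, 0.999, 0.034, 0.001]
ft_force: [-0.5, -0.3, -0.5]
width: 0.0417
t 33.33 tcp [0.4311 0.0598 0.171 ] jawdir -86.07 zax [ 2.4e-03  6.0e-04 -1.0e+00] F [-0.5 -0.3 -0.5] w 0.0417 q [-0.35  0.29  0.11  2.27 -0.06  0.58 -1.71]
```

View pics/m14.png

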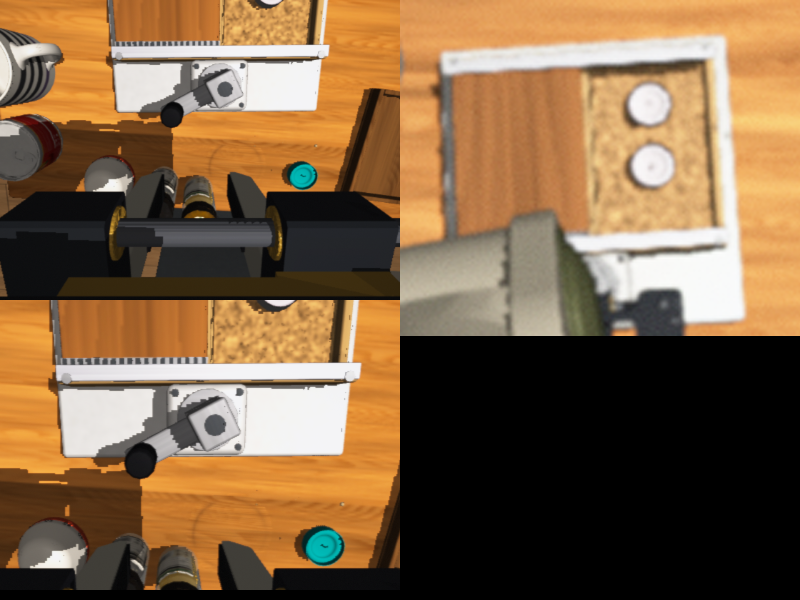

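Both tea lights stand on the cork with the lid fully at left. The knob is at raw pixel ≈(240,160). Computing its position.

```bash
python3 - <<'E'
from h import *
import pickle
c=pickle.load(open("c_w14.pkl","rb"))
im=cv2.imread('pics/w14_raw.png');g=im.max(2)[130:195,210:275]
m=(g<55).astype('uint8')*255
k=max(cv2.findContours(m,cv2.RETR_EXTERNAL,cv2.CHAIN_APPROX_NONE)[0],key=cv2.contourArea)
x,y,w,h=cv2.boundingRect(k);print(x+210,y+130,w,h)
u=x+210+w/2;v=y+130+h-w/2
print("knob",ray(c,u,v,.113),ray(c,u,y+130+w/2,.085))
p=ray(c,100+215,0+125,.114);print('hub',p)
for t in([.4606,.0839],ray(c,u,v,.113)[:2]):print(totool(np.r_[t,.07]-env.get_obs()['tcp_pos']))
E
```

```text
225 142 32 37
knob [0.46292103 0.08250427 0.113     ] [0.46239407 0.0848644  0.085     ]
hub [0.49099741 0.0359246  0.114     ]
[ 30.67395297 -22.42265451 100.50338624]
[ 32.8954644  -20.87342219 100.506852  ]
```

```bash
python3 -m inch '[{"ax":0,"ay":0,"az":0,"x":16,"y":-11,"z":0,"jaw":0.45},{"ax":0,"ay":0,"az":0,"x":16,"y":-11,"z":0,"jaw":0.45},{"ax":0,"ay":0,"az":0,"x":0,"y":0,"z":40,"jaw":0.45},{"ax":0,"ay":0,"az":0,"x":0,"y":0,"z":35,"jaw":0.45},{"ax":0,"ay":0,"az":0,"x":0,"y":0,"z":17,"jaw":0.45},{"ax":0,"ay":0,"az":0,"x":0,"y":0,"z":7,"jaw":0.45},{"ax":0,"ay":0,"az":0,"x":0,"y":0,"z":0,"jaw":0.45},{"ax":0,"ay":0,"az":0,"x":0,"y":0,"z":0,"jaw":0},{"ax":0,"ay":0,"az":0,"x":0,"y":0,"z":0,"jaw":0},{"ax":0,"ay":0,"az":0,"x":0,"y":0,"z":0,"jaw":0},{"ax":0,"ay":0,"az":0,"x":0,"y":0,"z":0,"jaw":0}]'; python3 k.py
```

```text
time: 34.8
tcp_pos: [0.4606, 0.0848, 0.0715]
eef_rot: [-0.001, 0.999, 0.035, 0.001]
ft_force: [-0.9, 5.7, 4.7]
width: 0.0211
t 34.8 tcp [0.4606 0.0848 0.0715] jawdir -86.03 zax [ 0.0011  0.0012 -1.    ] F [-0.9  5.7  4.7] w 0.0211 q [-0.35  0.5   0.06  2.29 -0.09  0.35 -1.71]
r 0.05688876889407014 ang 123.55337523635092
tang F -2.4063778895193657 rad F 5.200611572517247
```

The knob is gripped at tool angle 300°. Now one clockwise turn.

```bash
python3 -m inch '[{"ax":0,"ay":0,"az":0,"x":18.3,"y":-6.6,"z":0,"jaw":0},{"ax":0,"ay":0,"az":0,"x":19.4,"y":0,"z":0,"jaw":0},{"ax":0,"ay":0,"az":0,"x":18.3,"y":6.6,"z":0,"jaw":0},{"ax":0,"ay":0,"az":0,"x":14.9,"y":12.5,"z":0,"jaw":0},{"ax":0,"ay":0,"az":0,"x":9.7,"y":16.8,"z":0,"jaw":0},{"ax":0,"ay":0,"az":0,"x":3.4,"y":19.2,"z":0,"jaw":0},{"ax":0,"ay":0,"az":0,"x":-3.4,"y":19.2,"z":0,"jaw":0},{"ax":0,"ay":0,"az":0,"x":-9.7,"y":16.8,"z":0,"jaw":0},{"ax":0,"ay":0,"az":0,"x":-14.9,"y":12.5,"z":0,"jaw":0},{"ax":0,"ay":0,"az":0,"x":-18.3,"y":6.6,"z":0,"jaw":0},{"ax":0,"ay":0,"az":0,"x":-19.4,"y":0,"z":0,"jaw":0},{"ax":0,"ay":0,"az":0,"x":-18.3,"y":-6.6,"z":0,"jaw":0},{"ax":0,"ay":0,"az":0,"x":-14.9,"y":-12.5,"z":0,"jaw":0},{"ax":0,"ay":0,"az":0,"x":-9.7,"y":-16.8,"z":0,"jaw":0},{"ax":0,"ay":0,"az":0,"x":-3.4,"y":-19.2,"z":0,"jaw":0},{"ax":0,"ay":0,"az":0,"x":3.4,"y":-19.2,"z":0,"jaw":0},{"ax":0,"ay":0,"az":0,"x":9.7,"y":-16.8,"z":0,"jaw":0},{"ax":0,"ay":0,"az":0,"x":14.9,"y":-12.5,"z":0,"jaw":0}]'; python3 k.py
```

```text
time: 37.05
tcp_pos: [0.458, 0.0836, 0.071]
eef_rot: [0.001, 0.999, 0.034, -0.002]
ft_force: [-0.3, -5.2, 5.8]
width: 0.0208
t 37.05 tcp [0.458  0.0836 0.071 ] jawdir -86.06 zax [-0.0034 -0.0012 -1.    ] F [-0.3 -5.2  5.8] w 0.0208 q [-0.35  0.51  0.07  2.29 -0.1   0.35 -1.7 ]
r 0.057354790464163814 ang 126.37419859350258
tang F 3.3390000661737615 rad F -4.02847889387434
```

Second turn.

```bash
python3 -m inch '[{"ax":0,"ay":0,"az":0,"x":18.3,"y":-6.6,"z":0,"jaw":0},{"ax":0,"ay":0,"az":0,"x":19.4,"y":0,"z":0,"jaw":0},{"ax":0,"ay":0,"az":0,"x":18.3,"y":6.6,"z":0,"jaw":0},{"ax":0,"ay":0,"az":0,"x":14.9,"y":12.5,"z":0,"jaw":0},{"ax":0,"ay":0,"az":0,"x":9.7,"y":16.8,"z":0,"jaw":0},{"ax":0,"ay":0,"az":0,"x":3.4,"y":19.2,"z":0,"jaw":0},{"ax":0,"ay":0,"az":0,"x":-3.4,"y":19.2,"z":0,"jaw":0},{"ax":0,"ay":0,"az":0,"x":-9.7,"y":16.8,"z":0,"jaw":0},{"ax":0,"ay":0,"az":0,"x":-14.9,"y":12.5,"z":0,"jaw":0},{"ax":0,"ay":0,"az":0,"x":-18.3,"y":6.6,"z":0,"jaw":0},{"ax":0,"ay":0,"az":0,"x":-19.4,"y":0,"z":0,"jaw":0},{"ax":0,"ay":0,"az":0,"x":-18.3,"y":-6.6,"z":0,"jaw":0},{"ax":0,"ay":0,"az":0,"x":-14.9,"y":-12.5,"z":0,"jaw":0},{"ax":0,"ay":0,"az":0,"x":-9.7,"y":-16.8,"z":0,"jaw":0},{"ax":0,"ay":0,"az":0,"x":-3.4,"y":-19.2,"z":0,"jaw":0},{"ax":0,"ay":0,"az":0,"x":3.4,"y":-19.2,"z":0,"jaw":0},{"ax":0,"ay":0,"az":0,"x":9.7,"y":-16.8,"z":0,"jaw":0},{"ax":0,"ay":0,"az":0,"x":14.9,"y":-12.5,"z":0,"jaw":0}]'; python3 k.py
```

```text
time: 39.3
tcp_pos: [0.4576, 0.0834, 0.0709]
eef_rot: [0.001, 0.999, 0.034, -0.002]
ft_force: [-1.7, -3.1, 3.9]
width: 0.0209
t 39.3 tcp [0.4576 0.0834 0.0709] jawdir -86.07 zax [-0.0041 -0.0014 -1.    ] F [-1.7 -3.1  3.9] w 0.0209 q [-0.36  0.51  0.08  2.29 -0.11  0.35 -1.69]
r 0.05742015069453799 ang 126.80016942382663
tang F 3.2410391647698207 rad F -1.504808906733107
```

```bash
python3 -m inch '[{"ax":0,"ay":0,"az":0,"x":18.3,"y":-6.6,"z":0,"jaw":0},{"ax":0,"ay":0,"az":0,"x":19.4,"y":0,"z":0,"jaw":0},{"ax":0,"ay":0,"az":0,"x":18.3,"y":6.6,"z":0,"jaw":0},{"ax":0,"ay":0,"az":0,"x":14.9,"y":12.5,"z":0,"jaw":0},{"ax":0,"ay":0,"az":0,"x":9.7,"y":16.8,"z":0,"jaw":0},{"ax":0,"ay":0,"az":0,"x":3.4,"y":19.2,"z":0,"jaw":0},{"ax":0,"ay":0,"az":0,"x":-3.4,"y":19.2,"z":0,"jaw":0},{"ax":0,"ay":0,"az":0,"x":-9.7,"y":16.8,"z":0,"jaw":0},{"ax":0,"ay":0,"az":0,"x":-14.9,"y":12.5,"z":0,"jaw":0},{"ax":0,"ay":0,"az":0,"x":-18.3,"y":6.6,"z":0,"jaw":0},{"ax":0,"ay":0,"az":0,"x":-19.4,"y":0,"z":0,"jaw":0},{"ax":0,"ay":0,"az":0,"x":-18.3,"y":-6.6,"z":0,"jaw":0},{"ax":0,"ay":0,"az":0,"x":-14.9,"y":-12.5,"z":0,"jaw":0},{"ax":0,"ay":0,"az":0,"x":-9.7,"y":-16.8,"z":0,"jaw":0},{"ax":0,"ay":0,"az":0,"x":-3.4,"y":-19.2,"z":0,"jaw":0},{"ax":0,"ay":0,"az":0,"x":3.4,"y":-19.2,"z":0,"jaw":0},{"ax":0,"ay":0,"az":0,"x":9.7,"y":-16.8,"z":0,"jaw":0}]'; python3 k.py; python3 -m inch '[{"ax":0,"ay":0,"az":0,"x":7,"y":-6.9,"z":0,"jaw":0},{"ax":0,"ay":0,"az":0,"x":7.9,"y":-5.6,"z":0,"jaw":0}]'; python3 k.py
```

```text
time: 41.42
tcp_pos: [0.444, 0.0693, 0.0709]
eef_rot: [0.001, 0.999, 0.034, -0.001]
ft_force: [2.3, -6.0, 1.9]
width: 0.0208
t 41.42 tcp [0.444  0.0693 0.0709] jawdir -86.12 zax [-0.0026 -0.0017 -1.    ] F [ 2.3 -6.   1.9] w 0.0208 q [-0.34  0.49  0.08  2.33 -0.12  0.33 -1.66]
r 0.057647608655504654 ang 146.41757864200756
tang F 3.770115586584761 rad F -5.234157243068202
time: 41.68
tcp_pos: [0.4578, 0.0833, 0.0709]
eef_rot: [0.0, 0.999, 0.034, -0.002]
ft_force: [-2.5, -1.0, 6.8]
width: 0.021
t 41.67 tcp [0.4578 0.0833 0.0709] jawdir -86.06 zax [-0.0037 -0.001  -1.    ] F [-2.5 -1.   6.8] w 0.021 q [-0.36  0.51  0.09  2.29 -0.12  0.35 -1.67]
r 0.05720767094976721 ang 126.6796732396818
tang F 2.583478314989511 rad F 0.7098274529146842
```

```bash
python3 -m inch '[{"ax":0,"ay":0,"az":0,"x":4.4,"y":-2.1,"z":0,"jaw":0},{"ax":0,"ay":0,"az":0,"x":4.6,"y":-1.7,"z":0,"jaw":0}]'; python3 k.py
```

```text
time: 41.92
tcp_pos: [0.4664, 0.0882, 0.0709]
eef_rot: [0.0, 0.999, 0.035, -0.002]
ft_force: [-5.5, 4.4, 10.0]
width: 0.0207
t 41.92 tcp [0.4664 0.0882 0.0709] jawdir -86.03 zax [-3.9e-03 -2.0e-04 -1.0e+00] F [-5.5  4.4 10. ] w 0.0207 q [-0.37  0.51  0.09  2.27 -0.12  0.36 -1.68]
r 0.0569315717385868 ang 116.7395574361135
tang F 2.9449623351223253 rad F 6.363139503526216
```

```bash
python3 -m inch '[{"ax":0,"ay":0,"az":0,"x":4.7,"y":-1.2,"z":0,"jaw":0},{"ax":0,"ay":0,"az":0,"x":4.8,"y":-0.8,"z":0,"jaw":0}]'; python3 k.py;python3 -m inch '[{"ax":0,"ay":0,"az":0,"x":4.8,"y":-0.2,"z":0,"jaw":0}]'; python3 k.py
```

```text
time: 42.18
tcp_pos: [0.476, 0.0918, 0.0711]
eef_rot: [-0.0, 0.999, 0.035, -0.002]
ft_force: [-4.4, 6.9, 9.2]
width: 0.0209
t 42.17 tcp [0.476  0.0918 0.0711] jawdir -85.98 zax [-3.3e-03  7.0e-04 -1.0e+00] F [-4.4  6.9  9.2] w 0.0209 q [-0.37  0.52  0.09  2.25 -0.12  0.38 -1.68]
r 0.05667645306410835 ang 106.39845612623517
tang F 2.2514448387079824 rad F 7.872582629596401
time: 42.3
tcp_pos: [0.4811, 0.0928, 0.0711]
eef_rot: [-0.001, 0.999, 0.035, -0.001]
ft_force: [-5.0, 9.4, 9.7]
width: 0.0211
t 42.3 tcp [0.4811 0.0928 0.0711] jawdir -85.96 zax [-0.0026  0.0013 -1.    ] F [-5.   9.4  9.7] w 0.0211 q [-0.37  0.52  0.09  2.24 -0.12  0.38 -1.68]
r 0.05644347547799931 ang 101.11412334735127
tang F 3.0954734371452295 rad F 10.174243670856821
```

```bash
python3 -m inch '[{"ax":0,"ay":0,"az":0,"x":4.8,"y":-0.5,"z":0,"jaw":0}]'; python3 k.py|tail -2;python3 -m inch '[{"ax":0,"ay":0,"az":0,"x":4.9,"y":-0.2,"z":0,"jaw":0}]'; python3 k.py|tail -2
```

```text
time: 42.42
tcp_pos: [0.4862, 0.0936, 0.0712]
eef_rot: [-0.001, 0.999, 0.035, -0.001]
ft_force: [-3.4, 7.3, 7.9]
width: 0.0211
r 0.05645743256603923 ang 95.85344874573002
tang F 2.6195950753921937 rad F 7.632061688104009
time: 42.55
tcp_pos: [0.4913, 0.0939, 0.0712]
eef_rot: [-0.001, 0.999, 0.035, -0.001]
ft_force: [-2.2, 5.1, 6.9]
width: 0.0208
r 0.056481681952565546 ang 90.66023059451081
tang F 2.0941131366667203 rad F 5.153915900445641
```

```bash
python3 -m inch '[{"ax":0,"ay":0,"az":0,"x":4.9,"y":0.3,"z":0,"jaw":0}]'; python3 k.py|tail -2;python3 -m inch '[{"ax":0,"ay":0,"az":0,"x":4.9,"y":0.7,"z":0,"jaw":0}]'; python3 k.py|tail -2; python3 -c "
from h import *;c=campose('top');shot('top','t20',(195,120,435,310),3.3)
C=np.array([.6095,.0455]);a=np.radians(4);X=np.array([np.cos(a),np.sin(a)]);Y=np.array([-X[1],X[0]])
im=cv2.imread('pics/t20_raw.png')
# scan along box y at x=+60mm, z=.056
for y in range(-116,20,4):
    q=proj(c,np.r_[C+.03*X+y/1000*Y,.056]);print(y,im[int(round(q[1])),int(round(q[0]))],end=' ')
"
```

```text
time: 42.68
tcp_pos: [0.4964, 0.0937, 0.0712]
eef_rot: [-0.0, 0.999, 0.035, -0.001]
ft_force: [-2.1, 4.3, 7.3]
width: 0.0211
r 0.056466184953346876 ang 85.5233955084808
tang F 2.4463736719921556 rad F 4.145323076915133
time: 42.8
tcp_pos: [0.5014, 0.093, 0.0711]
eef_rot: [-0.0, 0.999, 0.035, -0.001]
ft_force: [-1.3, 4.6, 6.6]
width: 0.0209
r 0.056424497114843125 ang 80.37730171880618
tang F 2.0740796990348707 rad F 4.268751712282424
-116 [239 242 243] -112 [222 235 241] -108 [108 166 222] -104 [ 83 142 210] -100 [ 78 136 206] -96 [ 76 131 197] -92 [ 78 131 196] -88 [ 77 129 192] -84 [ 69 117 181] -80 [ 72 125 191] -76 [ 76 129 197] -72 [ 77 132 198] -68 [ 72 120 184] -64 [ 73 118 182] -60 [ 76 127 189] -56 [ 72 125 191] -52 [ 73 120 186] -48 [ 76 127 191] -44 [ 76 132 196] -40 [ 74 126 193] -36 [ 72 122 186] -32 [ 76 127 194] -28 [ 79 133 200] -24 [ 74 128 194] -20 [ 70 119 182] -16 [ 68 118 183] -12 [ 76 129 198] -8 [ 70 124 191] -4 [ 72 124 192] 0 [ 68 117 176] 4 [ 49  80 107] 8 [ 55  80 104] 12 [ 67 101 126] 16 [127 188 226]
```

The lid's left edge is now at about y=+2, so it's nearly there. I'll continue until the stop.

```bash
python3 -m inch '[{"ax":0,"ay":0,"az":0,"x":4.8,"y":1.1,"z":0,"jaw":0},{"ax":0,"ay":0,"az":0,"x":4.7,"y":1.5,"z":0,"jaw":0}]'; python3 k.py|tail -2;python3 -m inch '[{"ax":0,"ay":0,"az":0,"x":4.6,"y":1.8,"z":0,"jaw":0}]'; python3 k.py|tail -2;
```

```text
time: 43.1
tcp_pos: [0.5099, 0.091, 0.0709]
eef_rot: [-0.0, 0.999, 0.035, -0.002]
ft_force: [-6.3, 6.5, 7.0]
width: 0.021
r 0.05646965829918796 ang 71.54064127782182
tang F 8.021876257044314 rad F 4.189486337430802
time: 43.22
tcp_pos: [0.5133, 0.0898, 0.0707]
eef_rot: [-0.0, 0.999, 0.035, -0.003]
ft_force: [-8.2, 7.3, 8.2]
width: 0.0208
r 0.05654933994209552 ang 67.82173582512145
tang F 10.368097256882479 rad F 3.661354400936242
```

```bash
python3 -m inch '[{"ax":0,"ay":0,"az":0,"x":4.4,"y":2.2,"z":0,"jaw":0}]'; python3 k.py|tail -2;python3 -m inch '[{"ax":0,"ay":0,"az":0,"x":4.2,"y":2.6,"z":0,"jaw":0}]'; python3 k.py|tail -2;
```

```text
time: 43.35
tcp_pos: [0.5169, 0.0883, 0.0706]
eef_rot: [-0.001, 0.999, 0.035, -0.004]
ft_force: [-9.4, 8.7, 8.3]
width: 0.0207
r 0.05663473924747274 ang 63.900715755393016
tang F 12.286651183496321 rad F 3.6769227315063593
time: 43.48
tcp_pos: [0.5205, 0.0864, 0.0704]
eef_rot: [-0.001, 0.999, 0.035, -0.004]
ft_force: [-10.9, 11.4, 8.7]
width: 0.021
r 0.05668947513190825 ang 59.788863693025036
tang F 15.172076333841618 rad F 4.303173939025687
```

The lid has reached its stop: tangential force went from 2 to 15 N. Now I'll back the crank off to the middle of its play.

```bash
python3 -m inch '[{"ax":0,"ay":0,"az":0,"x":-7.5,"y":-3.8,"z":0,"jaw":0},{"ax":0,"ay":0,"az":0,"x":-7.6,"y":-3.5,"z":0,"jaw":0},{"ax":0,"ay":0,"az":0,"x":0,"y":0,"z":0,"jaw":0}]'; python3 k.py;python3 -m inch '[{"ax":0,"ay":0,"az":0,"x":-5,"y":-1.2,"z":0,"jaw":0},{"ax":0,"ay":0,"az":0,"x":0,"y":0,"z":0,"jaw":0}]'; python3 k.py|tail -2;python3 -m inch '[{"ax":0,"ay":0,"az":0,"x":-5,"y":-0.7,"z":0,"jaw":0},{"ax":0,"ay":0,"az":0,"x":0,"y":0,"z":0,"jaw":0}]'; python3 k.py|tail -2
```

```text
time: 43.85
tcp_pos: [0.5087, 0.0914, 0.071]
eef_rot: [-0.0, 0.999, 0.035, -0.001]
ft_force: [-2.3, 3.8, 4.9]
width: 0.0208
t 43.85 tcp [0.5087 0.0914 0.071 ] jawdir -86.03 zax [-1.9e-03  2.0e-04 -1.0e+00] F [-2.3  3.8  4.9] w 0.0208 q [-0.35  0.54  0.09  2.18 -0.12  0.42 -1.67]
r 0.05649605870009339 ang 72.80913227930138
tang F 3.3562895324385096 rad F 2.9089292595174183
time: 44.1
tcp_pos: [0.5053, 0.0921, 0.0711]
eef_rot: [-0.0, 0.999, 0.034, 0.0]
ft_force: [0.8, 4.3, 5.4]
width: 0.0209
r 0.056324974293663725 ang 76.32657733610743
tang F 0.2027185261305343 rad F 4.3964679427909745
time: 44.35
tcp_pos: [0.5006, 0.0928, 0.0712]
eef_rot: [-0.0, 0.999, 0.034, 0.001]
ft_force: [1.5, 5.1, 6.6]
width: 0.021
r 0.05601918116671177 ang 81.21973467196038
tang F -0.7518346093470325 rad F 5.2741565179436884
```

Free play found. I'll centre it, release, go above the hub and turn the jaws across the arm.

```bash
python3 -m inch '[{"ax":0,"ay":0,"az":0,"x":-6.5,"y":-0.4,"z":0,"jaw":0},{"ax":0,"ay":0,"az":0,"x":0,"y":0,"z":0,"jaw":0}]'; python3 k.py
python3 -m inch '[{"ax":0,"ay":0,"az":0,"x":0,"y":0,"z":0,"jaw":0.45},{"ax":0,"ay":0,"az":0,"x":0,"y":0,"z":0,"jaw":0.45},{"ax":0,"ay":0,"az":0,"x":0,"y":0,"z":-30,"jaw":0.45},{"ax":0,"ay":0,"az":0,"x":0,"y":0,"z":-45,"jaw":0.45},{"ax":0,"ay":0,"az":0,"x":-3,"y":28,"z":0,"jaw":0.48},{"ax":0,"ay":0,"az":0,"x":-3,"y":28,"z":0,"jaw":0.48},{"ax":0,"ay":0,"az":-10,"x":0,"y":0,"z":0,"jaw":0.48},{"ax":0,"ay":0,"az":-10,"x":0,"y":0,"z":0,"jaw":0.48},{"ax":0,"ay":0,"az":-10,"x":0,"y":0,"z":0,"jaw":0.48},{"ax":0,"ay":0,"az":-10,"x":0,"y":0,"z":0,"jaw":0.48},{"ax":0,"ay":0,"az":-10,"x":0,"y":0,"z":0,"jaw":0.48},{"ax":0,"ay":0,"az":-10,"x":0,"y":0,"z":0,"jaw":0.48},{"ax":0,"ay":0,"az":-10,"x":0,"y":0,"z":0,"jaw":0.48},{"ax":0,"ay":0,"az":-10,"x":0,"y":0,"z":0,"jaw":0.48},{"ax":0,"ay":0,"az":-4,"x":0,"y":0,"z":0,"jaw":0.48},{"ax":0,"ay":0,"az":0,"x":0,"y":0,"z":0,"jaw":0.48},{"ax":0,"ay":0,"az":0,"x":0,"y":0,"z":0,"jaw":0.48}]'; python3 -c "
from h import *;st();shot('top','t22',(195,120,435,310),3.3)
c=campose('wrist');shot('wrist','w22')
print(proj(c,[.492,.0374,.114]),proj(c,[.494,.0935,.113]))
"
```

```text
time: 44.6
tcp_pos: [0.4935, 0.0927, 0.0712]
eef_rot: [-0.0, 0.999, 0.034, 0.0]
ft_force: [-0.2, 6.5, 6.1]
width: 0.0206
t 44.6 tcp [0.4935 0.0927 0.0712] jawdir -86.05 zax [ 4.e-04  6.e-04 -1.e+00] F [-0.2  6.5  6.1] w 0.0206 q [-0.36  0.53  0.09  2.22 -0.12  0.4  -1.68]
r 0.055342955872149706 ang 88.43075364311008
tang F 0.3376896523690221 rad F 6.473561286238522
time: 46.72
tcp_pos: [0.4912, 0.0355, 0.1458]
eef_rot: [-0.0, 0.721, 0.693, -0.0]
ft_force: [-0.3, 0.1, -0.6]
width: 0.0446
t 46.73 tcp [0.4912 0.0355 0.1458] jawdir -2.21 zax [-5.e-04 -3.e-04 -1.e+00] F [-0.3  0.1 -0.6] w 0.0446 q [ 0.03  0.41 -0.29  2.16  0.21  0.6  -0.45]
[275.46819009 218.43600128] [275.39749193 125.66284042]
```

```bash
python3 - <<'E'
from h import *
c=campose('wrist');im=cv2.imread('pics/w22_raw.png');g=im.max(2)
m=(g<60).astype('uint8')*255;m[:60]=0
for k in cv2.findContours(m,cv2.RETR_EXTERNAL,cv2.CHAIN_APPROX_NONE)[0]:
    a=cv2.contourArea(k);x,y,w,h=cv2.boundingRect(k)
    if a>80 and 200<x+w/2<350 and y<260:print(a,x,y,w,h,ray(c,x+w/2,y+w/2,.113),ray(c,x+w/2,y+h/2,.114))
E
```

```text
76353.5 0 229 560 191 [ 0.48708768 -0.20041953  0.113     ] [ 0.49242502 -0.03658175  0.114     ]
468.5 257 183 40 18 [0.49333308 0.04713431 0.113     ] [0.49357285 0.05428588 0.114     ]
975.5 258 109 35 38 [0.49405809 0.09320358 0.113     ] [0.49402476 0.09240262 0.114     ]
140.5 298 60 10 96 [0.51064867 0.12636306 0.113     ] [0.51017738 0.10306132 0.114     ]
```

The knob is at (0.494, 0.093) and the arm points along +y, so the jaws are square to it. Descending and gripping the hub.

```bash
python3 -m inch '[{"ax":0,"ay":0,"az":0,"x":1.5,"y":1.5,"z":25,"jaw":0.48},{"ax":0,"ay":0,"az":0,"x":0,"y":0,"z":25,"jaw":0.48},{"ax":0,"ay":0,"az":0,"x":0,"y":0,"z":20,"jaw":0.48},{"ax":0,"ay":0,"az":0,"x":0,"y":0,"z":10,"jaw":0.48},{"ax":0,"ay":0,"az":0,"x":0,"y":0,"z":0,"jaw":0.48},{"ax":0,"ay":0,"az":0,"x":0,"y":0,"z":0,"jaw":0},{"ax":0,"ay":0,"az":0,"x":0,"y":0,"z":0,"jaw":0},{"ax":0,"ay":0,"az":0,"x":0,"y":0,"z":0,"jaw":0},{"ax":0,"ay":0,"az":0,"x":0,"y":0,"z":0,"jaw":0}]'; python3 -c "
from h import *;st()"; python3 -m inch '[{"ax":0,"ay":0,"az":0,"x":0,"y":0,"z":-5,"jaw":0},{"ax":0,"ay":0,"az":0,"x":0,"y":0,"z":-5,"jaw":0},{"ax":0,"ay":0,"az":0,"x":0,"y":0,"z":0,"jaw":0}]'; python3 -c "
from h import *;st()"
```

```text
time: 47.95
tcp_pos: [0.4934, 0.0373, 0.0666]
eef_rot: [0.0, 0.72, 0.694, 0.0]
ft_force: [0.2, 0.3, 5.6]
width: 0.027
t 47.95 tcp [0.4934 0.0373 0.0666] jawdir -2.1 zax [ 1.1e-03  1.0e-04 -1.0e+00] F [0.2 0.3 5.6] w 0.027 q [-0.03  0.54 -0.22  2.22  0.29  0.41 -0.53]
time: 48.32
tcp_pos: [0.4931, 0.0373, 0.0764]
eef_rot: [0.0, 0.72, 0.694, 0.0]
ft_force: [-0.4, -0.3, -1.2]
width: 0.0269
t 48.33 tcp [0.4931 0.0373 0.0764] jawdir -2.09 zax [ 5.e-04  1.e-04 -1.e+00] F [-0.4 -0.3 -1.2] w 0.0269 q [-0.02  0.52 -0.23  2.21  0.28  0.43 -0.52]
```

```bash
python3 -m inch '[{"ax":0,"ay":0,"az":0,"x":0,"y":0,"z":-20,"jaw":0},{"ax":0,"ay":0,"az":0,"x":0,"y":0,"z":-35,"jaw":0},{"ax":0,"ay":0,"az":0,"x":0,"y":0,"z":-30,"jaw":0},{"ax":0,"ay":0,"az":-10,"x":0,"y":0,"z":0,"jaw":0},{"ax":0,"ay":0,"az":-10,"x":0,"y":0,"z":0,"jaw":0},{"ax":0,"ay":0,"az":-10,"x":0,"y":0,"z":0,"jaw":0},{"ax":0,"ay":0,"az":-10,"x":0,"y":0,"z":0,"jaw":0},{"ax":0,"ay":0,"az":-10,"x":0,"y":0,"z":0,"jaw":0},{"ax":0,"ay":0,"az":-10,"x":0,"y":0,"z":0,"jaw":0},{"ax":0,"ay":0,"az":-10,"x":0,"y":0,"z":0,"jaw":0},{"ax":0,"ay":0,"az":-10,"x":0,"y":0,"z":0,"jaw":0},{"ax":0,"ay":0,"az":-9,"x":0,"y":0,"z":0,"jaw":0},{"ax":0,"ay":0,"az":0,"x":6.5,"y":-45,"z":0,"jaw":0},{"ax":0,"ay":0,"az":0,"x":6.5,"y":-53,"z":0,"jaw":0},{"ax":0,"ay":0,"az":0,"x":6.5,"y":-53,"z":0,"jaw":0},{"ax":0,"ay":0,"az":0,"x":6.5,"y":-53,"z":0,"jaw":0},{"ax":0,"ay":0,"az":0,"x":6.5,"y":-52,"z":0,"jaw":0},{"ax":0,"ay":0,"az":0,"x":0,"y":0,"z":0,"jaw":0},{"ax":0,"ay":0,"az":0,"x":0,"y":0,"z":0,"jaw":0}]'; python3 -c "
from h import *;st();print(totool(np.array([.447,-.217,.0066])-env.get_obs()['tcp_pos']))"
```

```text
time: 50.7
tcp_pos: [0.4467, -0.2162, 0.1609]
eef_rot: [-0.0, 0.027, 1.0, 0.0]
ft_force: [0.3, 1.2, -1.8]
width: 0.0267
t 50.7 tcp [ 0.4467 -0.2162  0.1609] jawdir 86.89 zax [-1.e-04  5.e-04 -1.e+00] F [ 0.3  1.2 -1.8] w 0.0267 q [ 0.88  0.46 -0.75  2.12  0.47  0.73  1.34]
[ -0.40515192  -0.89396589 154.30479168]
```

```bash
python3 -m inch '[{"ax":0,"ay":0,"az":0,"x":0,"y":-0.8,"z":40,"jaw":0},{"ax":0,"ay":0,"az":0,"x":0,"y":0,"z":45,"jaw":0},{"ax":0,"ay":0,"az":0,"x":0,"y":0,"z":35,"jaw":0},{"ax":0,"ay":0,"az":0,"x":0,"y":0,"z":20,"jaw":0},{"ax":0,"ay":0,"az":0,"x":0,"y":0,"z":8,"jaw":0},{"ax":0,"ay":0,"az":0,"x":0,"y":0,"z":4,"jaw":0},{"ax":0,"ay":0,"az":0,"x":0,"y":0,"z":0,"jaw":0}]'; python3 -c "
from h import *;st()"; python3 -m inch '[{"ax":0,"ay":0,"az":0,"x":0,"y":0,"z":1.5,"jaw":0},{"ax":0,"ay":0,"az":0,"x":0,"y":0,"z":0,"jaw":0}]'
```

```text
time: 51.58
tcp_pos: [0.4472, -0.2171, 0.0095]
eef_rot: [0.0, 0.027, 1.0, -0.0]
ft_force: [-1.1, 0.0, -1.7]
width: 0.0269
t 51.58 tcp [ 0.4472 -0.2171  0.0095] jawdir 86.95 zax [ 7.e-04 -2.e-04 -1.e+00] F [-1.1  0.  -1.7] w 0.0269 q [ 0.66  0.68 -0.46  2.24  0.81  0.4   1.04]
time: 51.82
tcp_pos: [0.4468, -0.2176, 0.0079]
eef_rot: [0.0, 0.027, 1.0, -0.0]
ft_force: [0.2, 0.1, -0.8]
width: 0.0267
```

Last 1.3 mm, then release, retreat up and to the right-front, and take the check pictures.

```bash
python3 -m inch '[{"ax":0,"ay":0,"az":0,"x":0,"y":0,"z":1.2,"jaw":0},{"ax":0,"ay":0,"az":0,"x":0,"y":0,"z":0,"jaw":0},{"ax":0,"ay":0,"az":0,"x":0,"y":0,"z":0,"jaw":0.45},{"ax":0,"ay":0,"az":0,"x":0,"y":0,"z":0,"jaw":0.45},{"ax":0,"ay":0,"az":0,"x":0,"y":0,"z":-15,"jaw":0.45},{"ax":0,"ay":0,"az":0,"x":0,"y":0,"z":-50,"jaw":0.45},{"ax":0,"ay":0,"az":0,"x":0,"y":0,"z":-50,"jaw":0.45},{"ax":0,"ay":0,"az":0,"x":0,"y":0,"z":-55,"jaw":0.45},{"ax":0,"ay":0,"az":0,"x":0,"y":-45,"z":0,"jaw":0.45},{"ax":0,"ay":0,"az":0,"x":0,"y":-50,"z":0,"jaw":0.45},{"ax":0,"ay":0,"az":0,"x":0,"y":-50,"z":0,"jaw":0.45},{"ax":0,"ay":0,"az":0,"x":0,"y":-50,"z":0,"jaw":0.45},{"ax":0,"ay":0,"az":0,"x":0,"y":-50,"z":0,"jaw":0.45},{"ax":0,"ay":0,"az":0,"x":0,"y":-50,"z":0,"jaw":0.45},{"ax":0,"ay":0,"az":0,"x":0,"y":0,"z":0,"jaw":0.45},{"ax":0,"ay":0,"az":0,"x":0,"y":0,"z":0,"jaw":0.45}]'; python3 -c "
from h import *;st();shot('top','t30',(195,120,435,310),3.3)"
```

```text
time: 53.82
tcp_pos: [0.4308, -0.5109, 0.1759]
eef_rot: [-0.0, 0.027, 1.0, 0.001]
ft_force: [0.7, 0.6, 0.4]
width: 0.0417
t 53.83 tcp [ 0.4308 -0.5109  0.1759] jawdir 86.94 zax [-2.0e-04  1.3e-03 -1.0e+00] F [0.7 0.6 0.4] w 0.0417 q [ 1.24  0.64 -0.72  1.72  0.5   0.97  1.84]
```

View pics/t30.png

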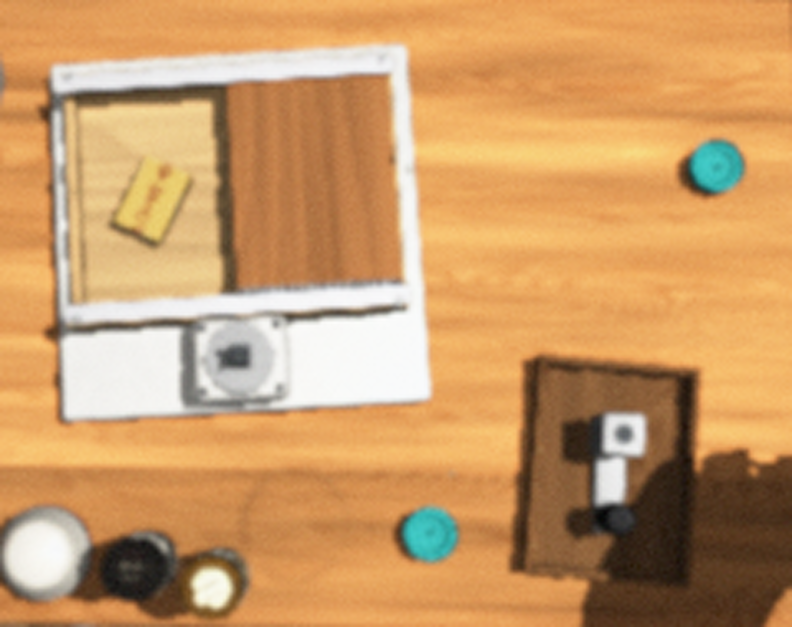

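The final top view shows the lid over the cork bay and the crank flat in the tray. The matches and turquoise lights are unmoved, and no loose white tea lights remain. Handing in.

```bash
python3 -c "
from workcell import env
print(env.sign_off())"
```

```text
the job is handed in; nothing more can be done
None
```

The job is handed in, finished at about 54 s of the 210 s allowed. I fitted the crank and wound the lid off the cork-lined right bay to its left stop. Both tea lights present then went upright onto the cork. I wound the lid back to its right stop and laid the crank flat in its tray.

**Last checks**
- **Lid:** the final top picture shows it over the cork bay. The winding force rose from about 2 N to 15 N at the stop, so I take it as fully closed.
- **Tea lights:** I last saw both standing on the cork before the lid was closed. They can't be seen under it now, and no loose white ones remain on the worktop.
- **Crank and bystanders:** the crank lies in the tray with nothing touching it. The matches and both turquoise lights look undisturbed. The mug and canister are outside that last picture, so I did not check them again, but the arm was not taken near them.

**What disagreed**
- **Fingertips:** they sit about 20 mm above the reported TCP, so the first two attempts to grip a tea light closed over it without moving it. I went lower and it held.
- **Crank play:** it had more rotational play on the shaft than I expected, up to about 40°. I wound on until the force rose at each stop.

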